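# Bring the engraver's nose down on a wooden blank

## Robot

A 7-joint arm with a two-finger parallel gripper is mounted at the origin on the work surface; the furniture and walls round the work are solid. World frame = base frame: x ahead of the robot, y to its left, z up, the work surface at z = 0. Lengths are in m, angles in rad, forces in N, time in s.
With the tool pointing down it reaches from about 0.4 to 0.875 m from the base axis. Payload 19.3 kg.
Tool frame: the origin (TCP) lies at the very end of the fingers, on their centre line; the grasp point (between the pads) lies 19 mm behind it; y points along the fingers, x is the direction in which the jaws open and shut, and the axes are right-handed (so a half turn about y gives the same grasp; the last joint's range is limited). The gripper opens to 85 mm and grips with 20 to 120 N. Pads are 22 mm wide; open, the fingers measure 114 mm over their backs; the gripper's body (76 mm by 85 mm) begins 54 mm behind the grasp point. The pads swing forward as they close: fully open they stand 13 mm farther back than shut.
Start: joints at [-1.264, 0.521, -0.036, 1.599, 0.021, 1.021, -0.113], TCP at [0.23, 0.581, 0.231] pointing down, gripper open.
Joint ranges: [-2.91, 2.91], [-0.3, 2.13], [-1.5, 1.42], [0.17, 2.43], [-1.26, 4.41], [0.16, 1.93], [-2.52, 2.52]. Speed limits (rad/s): [1.89, 1.89, 2.39, 2.39, 3.01, 3.01, 3.01].

## Interface

Orientations are given as [roll, pitch, yaw] about the fixed x, y, z axes, in that order (R = Rz(yaw) Ry(pitch) Rx(roll)).
In Python, from workcell import bot gives the robot as it stands. The module is installed in compiled form; this text tells all that it offers.
- The arm moves only by the shell command python3 -m crank 'ROWS' [FORCE]. ROWS is JSON, a list of rows, each an object of numbers: "hand": the closure, from 0 (fully open) to 1 (shut); "dx", "dy", "dz": the shift along the tool's x, y, z in mm; "yaw": the turn about the tool's y in rad. In form: [{"hand": .., "dx": .., "dy": .., "dz": .., "yaw": ..}, ...]. A call has 1 to 12 rows; each row is the pose to reach, as a shift and turn from the pose commanded when the call began, along the tool's axes at that moment; what a row does not reach only later rows make up. A row lasts 1/12 s, in which the tool goes at most 41.7 mm and 7.16 degrees, less where a joint would pass 70% of its speed; a pose out of reach is approached as far as the arm can. A call with a gripper value outside its range is refused whole. The fingers move at their own pace and stop on an object; FORCE is the grip in N (left out, the last holds). Time passes only in rows, so rows that repeat a pose let the fingers close. It gives the time, the measured TCP pose, the force and the opening at its end, in the units of the state.
- bot.observe(): the state, without advancing time (a new reading comes with each control period).
- bot.grab_frame(name): name is "side" or "top" or "wrist"; returns the picture (420x560x3 uint8, red, green, blue); there is no depth.
- bot.camera_info(name): a dict with "fx", "fy", "cx", "cy" (pixels), "rvec" (rotation vector, rad) and "tvec" (3), from world to camera coordinates, as OpenCV has them. Camera axes: x right, y down, z forward; pixel columns grow to the right and rows downward; lengths in m; the calibration is good to about 2 mm. A picture is of the moment at which its call begins: read the wrist's pose just before it. camera_info takes no time and is no camera call; for the wrist camera it gives the pose at the moment of the call.
- bot.job_done(): hands the job in, once; it reports no verdict.
The state is a dict: "clock": time; "qpos": joint angles; "qd": joint speeds; "joint_efforts": joint torques, N m; "position": TCP position; "tool_rot": TCP orientation; "force": force on the tool from outside, world axes, zero at the start; "moment": the same for the moment, N m; "grip_width": finger opening in m.
Only numpy, scipy, OpenCV 4.12 (cv2) and the standard library are available. Lean on these libraries where they do the work, as an engineer would, in place of code of your own. Each camera call takes 0.05 s, during which the arm holds its last target.

## Task

Slide the pine blank along the engraver's bed until it lies flat against the fence and butts against the end stop under the head, without ramming either. Then turn the small brass knob clockwise to wind the sprung nose down onto the wood until it presses with about 10 newtons, never with more than 20, and let go. The big black ring round the foot of that knob holds the depth of cut already set for this job, so do not turn it, and leave the other things on the bench alone.

Things in the scene. Friction and masses are not known exactly. Their poses are not given: they have to be found in the camera images.
- engraver: grey hand-fed bench engraver, fixed; origin on the bench (z = 0) on the vertical spindle axis; y along the bed towards the end stop, x across it towards the column, z up. Pale metal bed: x -50 to 50 mm, y -215 to 55 mm, top z = 20 mm. Round head: radius 34 mm, z 96 to 136 mm. Column and motor: x 44 to 93 mm, y -33 to 33 mm, top z = 152 mm
- fence_face (a point): middle of the top edge of the fence's face, 12 mm above the bed. Fence: steel bar along the bed, face at x = 22.5 mm of the engraver, from y = -85 to 35 mm
- stop_face (a point): on the top edge of the end stop's face, 16 mm above the bed. End stop: steel block across the bed, face at y = 35 mm of the engraver. With the blank home its centre is at x = 0, y = -50 mm of the engraver. Beyond it a desk lamp, up to 0.38 m high, stands over the bench at world x 0.23 to 0.62, y 0.01 to 0.19 m; a brush pot 0.11 m high stands behind the bed at world (0.605, -0.215)
- under_nose (a point): point on the bed (z = 20 mm) under the nose. The nose: white, flat tip of 14 mm diameter on the spindle axis under the head; at the start 2.3 to 8.1 mm above the height of a blank's top (varies, not measured). It sits in its holder on a spring of 14 N per mm that is slack until the tip touches
- knob_center (a point): on the axis at mid height of the knurled brass inner knob, 22 mm in diameter, from z = 152.5 mm (top of the black ring) to 179 mm. Clockwise from above winds the nose holder down 6 mm per radian: it touches after 0.38 to 1.35 rad, then each further radian adds about 84 N on the wood
- knob_foot (a point): on the axis at the foot of the brass knob, level with the black ring's top, z = 152.5 mm. After the touch the knob's torque rises by 0.006 N m per N on the wood (0.50 N m per rad). The thread's own friction, about 0.10 N m either way, holds the knob where it is left and masks the load after a change of direction
- depth_ring (a joint): angle of the black outer ring (depth of cut), rad, counter-clockwise from above positive; starts anywhere from -2 to 2. Knurled disc of 66 mm diameter with white graduations, concentric with the brass knob and below it, z 139 to 152.5 mm; it turns very easily (0.008 N m)
- ring_mark (a point): red mark on the upper edge of the black ring, 31 mm from the axis, z = 151.5 mm
- blank_center (a point): centre (half-way up) of the pine blank, a plain bar 45 x 170 x 30 mm, about 0.18 kg, lying on the bed with its length along y, 50 to 100 mm short of the stop and 6 to 16 mm off the fence, turned by up to 0.06 rad. Its axes are those of the blank
- blank: the same pine blank; origin at the centre of its underside, y along its length, z up
- wood_glue: white glue bottle with a red nozzle, 58 mm across, 177 mm tall, to be left alone; origin under its centre
- tape_measure: pocket tape measure, 35 x 93 x 61 mm, to be left alone; origin under its centre
- letter_block_r: lighter brown wooden printing block, 50 x 45 x 24 mm, to be left alone; origin under its centre
- letter_block_a: darker brown wooden printing block, 50 x 45 x 24 mm, to be left alone; origin under its centre

How it is judged:
On the way, in this order (a step that is already met when the one before it is completed fails the run):
1. the blank lies against the fence and the end stop (y of blank_center in the frame of engraver above -0.0525 m and x of blank_center in the frame of engraver above -0.0025 m and angle between the y axis of blank and the y axis of engraver, either way round below 0.03 rad and z of blank_center in the frame of engraver below 0.038 m), for 0.2 s.
2. the nose presses on the blank (contact force between nose_tip and blank above 5 N), for 0.2 s.
At the end, for the whole second after the job is handed in: the blank lies on the bed within 2.5 mm of the fence and the end stop and square to them within 0.03 rad, at rest; the nose presses on it with 5 to 15 N; the red mark of the black ring is within 2 mm of where it was (all of step 1 and contact force between nose_tip and blank between 5 and 15 N and distance of ring_mark from where it was at the start of the episode below 0.002 m and linear speed of blank below 0.01 m/s); the robot touches nothing.
It fails at once if the nose presses on the blank with more than 20 N (contact force between nose_tip and blank above 20 N).
It fails at once if the blank is rammed against the fence or the end stop with more than 25 N (contact force between blank and end_stop above 25 N or contact force between blank and fence above 25 N).
It fails at once if the black ring is turned: its red mark moves by more than 2 mm (distance of ring_mark from where it was at the start of the episode above 0.002 m).
It fails at once if the glue bottle, tape measure or a printing block is moved by more than 20 mm (distance of any of wood_glue, tape_measure, letter_block_r, letter_block_a from where it was at the start of the episode above 0.02 m).
It also fails if it takes over 72 s, if anything falls off the work surface, if the arm or the gripper's body presses on something with over 40 N, if the wrist force passes 120 N, or if a joint passes its speed limit or range.

## Working session

There is one attempt and no reset: what is moved stays moved. The work goes in short steps, Python scripts to look and compute and a shell command to move; the robot and the scene stay as the last step left them, time stands still between calls to the robot, and variables do not carry over. Pictures are saved under pics/ and viewed, and the job is handed in when it is done.

```bash
mkdir -p pics; ls
python3 - <<'E'
from workcell import bot
import cv2
s=bot.observe(); print(s)
for n in ("side","top","wrist"):
    f=bot.grab_frame(n); cv2.imwrite(f"pics/{n}0.png",f[:,:,::-1]); print(n,bot.camera_info(n))
E
```

```text
pics
{'clock': 0.0, 'qpos': array([-1.26420485,  0.52202506, -0.03634432,  1.59995533,  0.02121707,
        1.02109031, -0.11278617]), 'qd': array([-1.38347600e-03, -2.85738211e-04,  1.26575512e-03,  3.20937237e-05,
       -5.02245532e-04, -1.95558903e-03, -1.11899801e-03]), 'joint_efforts': array([ 2.13032858e-03, -9.27081084e+01,  1.98062718e+00, -3.69934058e+01,
        1.79686316e-02,  7.90926861e-03,  6.34146704e-05]), 'position': array([0.22987516, 0.58085747, 0.23073752]), 'tool_rot': array([-1.57087870e+00,  1.08937769e-03,  1.19403132e+00]), 'force': array([0.04187971, 0.74898665, 0.39195508]), 'moment': array([ 0.00200314, -0.01497093, -0.03854203]), 'grip_width': 0.08523125689325955}
side {'fx': 396.9795224752668, 'fy': 396.9795224752668, 'cx': 273.8970306075964, 'cy': 206.8772689660559, 'rvec': array([ 0.18671339,  2.62197971, -1.62860562]), 'tvec': array([0.47076401, 0.18242272, 0.7411081 ])}
top {'fx': 491.5009876322301, 'fy': 491.5009876322301, 'cx': 278.95926998268465, 'cy': 206.77988021011925, 'rvec': array([ 2.15819623, -2.10061871,  0.15285665]), 'tvec': array([-0.24597315,  0.46552365,  1.13582918])}
wrist {'fx': 340.50832327182934, 'fy': 340.50832327182934, 'cx': 279.77959538960357, 'cy': 203.20207041686163, 'rvec': array([-2.40642794, -1.63833306, -0.21831238]), 'tvec': array([-0.62556355, -0.03520385,  0.37841979])}
```

View pics/side0.png

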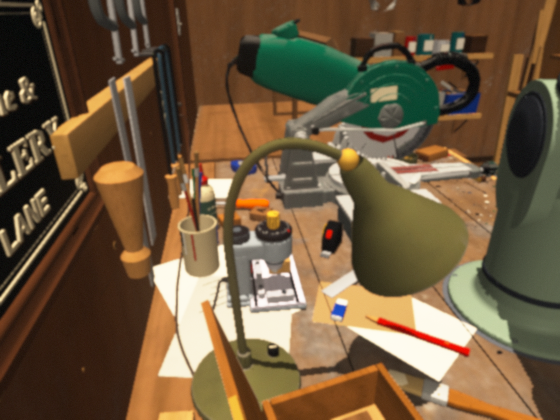

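View pics/top0.png

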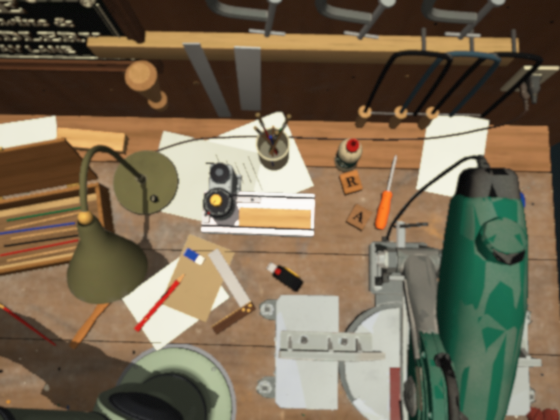

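View pics/wrist0.png

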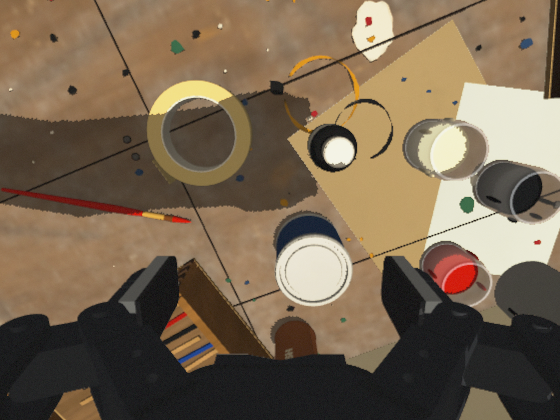

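The top view shows the head and knob at about (217,200), the bed running right to (315,235), and the orange blank at (240–312, 208–228). Next I'll zoom in and measure.

```bash
cat > h.py <<'E'
import numpy as np, cv2
from workcell import bot
def cam(n):
    c=bot.camera_info(n); K=np.array([[c['fx'],0,c['cx']],[0,c['fy'],c['cy']],[0,0,1]]); R=cv2.Rodrigues(np.array(c['rvec']))[0]; return K,R,np.array(c['tvec'])
def onplane(C,uv,z):
    K,R,t=C; o=-R.T@t; d=R.T@np.linalg.inv(K)@np.array([uv[0],uv[1],1.]); return o+d*(z-o[2])/d[2]
def proj(C,P):
    K,R,t=C; p=K@(R@np.asarray(P,float)+t); return p[:2]/p[2]
E
python3 - <<'E'
from h import *
C=cam("top"); print(-C[1].T@C[2])
for uv,z in (((216,200),.179),((202,234),.02),((314,235),.02),((315,196),.02),((275,218),.05),((350,150),.1),((285,277),.0)): print(uv,onplane(C,uv,z))
im=cv2.imread('pics/top0.png')[130:290,190:400]; cv2.imwrite('pics/topz.png',cv2.resize(im,None,fx=3.6,fy=3.6,interpolation=cv2.INTER_CUBIC))
E
```

```text
[ 0.28479097 -0.25626134  1.19186711]
(216, 200) [ 0.4597861  -0.10374932  0.179     ]
(202, 234) [ 0.40361764 -0.0501942   0.02      ]
(314, 235) [ 0.40837296 -0.31867845  0.02      ]
(315, 196) [ 0.50322646 -0.31949924  0.02      ]
(275, 218) [ 0.44279065 -0.22505195  0.05      ]
(350, 150) [ 0.59737927 -0.39340944  0.1       ]
(285, 277) [ 0.30742316 -0.25191743  0.        ]
```

View pics/topz.png

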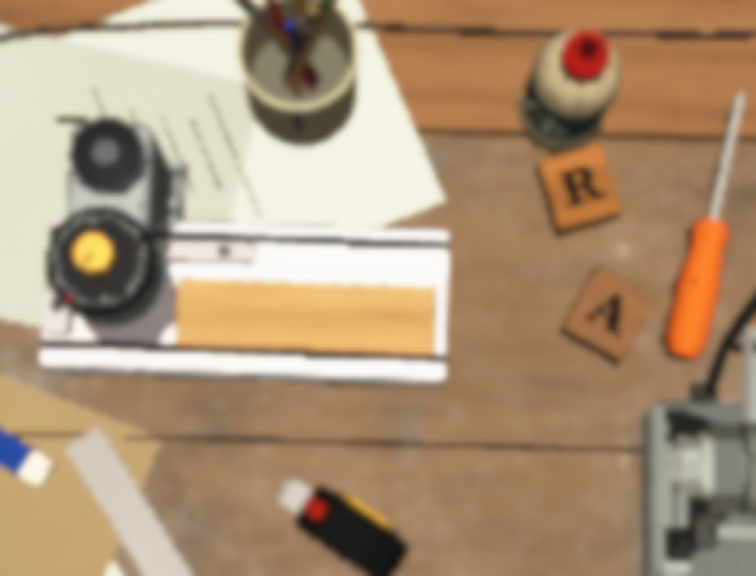

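```bash
cat >> h.py <<'E'
from scipy.spatial.transform import Rotation as Rn
def go(p,yaw=None,prt=True):
    s=bot.observe(); R=Rn.from_euler('xyz',s['tool_rot']).as_matrix()
    d=R.T@(np.array(p)-s['position'])*1000
    cy=np.arctan2(R[1,0],R[0,0]); y=0 if yaw is None else -(yaw-cy)
    print('clk %.2f pos %s yaw %.4f | dx %.1f dy %.1f dz %.1f yaw %.4f'%(s['clock'],np.round(s['position'],4),cy,*d,y))
    return d,y
E
python3 - <<'E'
from h import *
C=cam("top"); im=cv2.imread('pics/top0.png'); hsv=cv2.cvtColor(im,cv2.COLOR_BGR2HSV)
print(onplane(C,(105,265),.3),onplane(C,(85,215),.38))
# knob
m=cv2.inRange(hsv,(20,120,150),(35,255,255)); m[:, :195]=0; m[:,240:]=0; m[:180]=0;m[225:]=0
M=cv2.moments(m,True); uv=(M['m10']/M['m00'],M['m01']/M['m00']); print('knob',M['m00'],uv,onplane(C,uv,.179),onplane(C,uv,.166))
m=cv2.inRange(hsv,(8,80,120),(30,255,255)); m[:,:232]=0; m[:,325:]=0; m[:200]=0; m[236:]=0
cn=max(cv2.findContours(m,0,1)[0],key=cv2.contourArea)
P=np.array([onplane(C,p,.05)[:2] for p in cv2.boxPoints(cv2.minAreaRect(cn))]);print('blank',cv2.minAreaRect(cn));print(P, P.mean(0))
m=cv2.inRange(hsv,(0,0,200),(180,45,255)); m[:190]=0;m[240:]=0;m[:,:198]=0;m[:,320:]=0
cn=max(cv2.findContours(m,0,1)[0],key=cv2.contourArea)
print('bed',[onplane(C,p,.02)[:2] for p in cv2.boxPoints(cv2.minAreaRect(cn))])
go((.50,.40,.48)); go((.42,-.2,.48),0)
E
```

```text
[0.31413588 0.07385559 0.3       ] [0.39386808 0.08512229 0.38      ]
knob 90.0 (215.75555555555556, 200.0) [ 0.45977296 -0.10323583  0.179     ] [ 0.46201883 -0.10127177  0.166     ]
blank ((274.34246826171875, 218.25343322753906), (71.32147216796875, 19.20905303955078), 2.12109637260437)
[[ 0.42039052 -0.13983669]
 [ 0.46593055 -0.13962316]
 [ 0.4639803  -0.30748619]
 [ 0.41859324 -0.30664694]] [ 0.44222365 -0.22339825]
bed [array([ 0.43039366, -0.13070966]), array([ 0.49898511, -0.13070797]), array([ 0.49566543, -0.31812686]), array([ 0.42734382, -0.31641291])]
clk 0.15 pos [0.2299 0.5809 0.2309] yaw 1.1940 | dx -69.1 dy -249.1 dz -317.7 yaw 0.0000
clk 0.15 pos [0.2299 0.5809 0.2309] yaw 1.1940 | dx -656.4 dy -248.6 dz -464.1 yaw 1.1940
```

```bash
python3 -m crank '[{"dy":-125},{"dy":-250},{"dy":-250},{"dy":-250},{"dy":-250},{"dy":-250},{"dx":-35,"dy":-250,"dz":-150},{"dx":-70,"dy":-250,"dz":-318},{"dx":-70,"dy":-250,"dz":-318},{"dx":-70,"dy":-250,"dz":-318},{"dx":-70,"dy":-250,"dz":-318},{"dx":-70,"dy":-250,"dz":-318}]'
python3 -c "
from h import *
go((.5,.4,.48));go((.42,-.2,.48),0);print(bot.observe()['qpos'])"
```

```text
clk 0.15 pos [0.2299 0.5809 0.2309] yaw 1.1940 | dx -69.1 dy -249.1 dz -317.7 yaw 0.0000
clk 0.15 pos [0.2299 0.5809 0.2309] yaw 1.1940 | dx -656.4 dy -248.6 dz -464.1 yaw 1.1940
[-1.26417291  0.52187284 -0.03635232  1.59985521  0.02121478  1.0210893
 -0.11278792]$[0]: bad value
```

```bash
python3 -m crank '[{"hand":0,"dx":0,"dy":-125,"dz":0,"yaw":0},{"hand":0,"dx":0,"dy":-250,"dz":0,"yaw":0},{"hand":0,"dx":0,"dy":-250,"dz":0,"yaw":0},{"hand":0,"dx":0,"dy":-250,"dz":0,"yaw":0},{"hand":0,"dx":0,"dy":-250,"dz":0,"yaw":0},{"hand":0,"dx":0,"dy":-250,"dz":0,"yaw":0},{"hand":0,"dx":-35,"dy":-250,"dz":-150,"yaw":0},{"hand":0,"dx":-70,"dy":-250,"dz":-318,"yaw":0},{"hand":0,"dx":-70,"dy":-250,"dz":-318,"yaw":0},{"hand":0,"dx":-70,"dy":-250,"dz":-318,"yaw":0},{"hand":0,"dx":-70,"dy":-250,"dz":-318,"yaw":0},{"hand":0,"dx":-70,"dy":-250,"dz":-318,"yaw":0}]'
python3 -c "
from h import *
go((.5,.4,.48));go((.42,-.2,.48),0);print(bot.observe()['qpos'])"
```

```text
clock: 1.15
position: [0.4385, 0.4397, 0.4813]
tool_rot: [-1.571, 0.0, 1.194]
force: [0.5, 1.3, -0.1]
grip_width: 0.0852
clk 1.15 pos [0.4385 0.4397 0.4813] yaw 1.1942 | dx -14.3 dy 1.3 dz -71.8 yaw 0.0000
clk 1.15 pos [0.4385 0.4397 0.4813] yaw 1.1942 | dx -601.7 dy 1.4 dz -218.1 yaw 1.1942
[-0.92619212  0.38231746  0.06954579  1.19784975 -0.02592252  1.56239512
  0.33272549]
```

```bash
python3 -m crank '[{"hand":0,"dx":-600,"dy":0,"dz":-230,"yaw":1.2},{"hand":0,"dx":-600,"dy":0,"dz":-230,"yaw":1.2},{"hand":0,"dx":-600,"dy":0,"dz":-230,"yaw":1.2},{"hand":0,"dx":-600,"dy":0,"dz":-230,"yaw":1.2},{"hand":0,"dx":-600,"dy":0,"dz":-230,"yaw":1.2},{"hand":0,"dx":-600,"dy":0,"dz":-230,"yaw":1.2},{"hand":0,"dx":-600,"dy":0,"dz":-230,"yaw":1.2},{"hand":0,"dx":-600,"dy":0,"dz":-230,"yaw":1.2},{"hand":0,"dx":-600,"dy":0,"dz":-230,"yaw":1.2},{"hand":0,"dx":-600,"dy":0,"dz":-230,"yaw":1.2},{"hand":0,"dx":-600,"dy":0,"dz":-230,"yaw":1.2},{"hand":0,"dx":-600,"dy":0,"dz":-230,"yaw":1.2}]'
python3 -c "
from h import *
go((.44,-.2,.48),0);print(bot.observe()['qpos'])"
```

```text
clock: 2.15
position: [0.431, -0.0608, 0.4814]
tool_rot: [-1.57, -0.0, -0.006]
force: [1.7, -0.7, 0.3]
grip_width: 0.0855
clk 2.15 pos [ 0.431  -0.0608  0.4814] yaw -0.0065 | dx 9.9 dy 1.4 dz -139.2 yaw -0.0065
[-0.51148133  0.00492653  0.52512255  1.66365327 -0.00299599  1.4731932
  0.00743445]
```

```bash
python3 -m crank '[{"hand":0,"dx":10,"dy":0,"dz":-140,"yaw":0},{"hand":0,"dx":10,"dy":0,"dz":-140,"yaw":0},{"hand":0,"dx":10,"dy":0,"dz":-140,"yaw":0},{"hand":0,"dx":10,"dy":0,"dz":-140,"yaw":0},{"hand":0,"dx":10,"dy":0,"dz":-140,"yaw":0},{"hand":0,"dx":10,"dy":0,"dz":-140,"yaw":0}]'
python3 -c "
from h import *
go((.44,-.2,.48),0)
f=bot.grab_frame('wrist');cv2.imwrite('pics/w1.png',f[:,:,::-1]);C=cam('wrist');print(-C[1].T@C[2],bot.observe()['qpos'],bot.observe()['moment'],bot.observe()['force'])"
```

```text
clock: 2.65
position: [0.4407, -0.1994, 0.481]
tool_rot: [-1.571, 0.001, -0.008]
force: [0.0, 1.0, -0.4]
grip_width: 0.0851
clk 2.65 pos [ 0.4407 -0.1994  0.481 ] yaw -0.0080 | dx -0.7 dy 1.0 dz -0.7 yaw -0.0080
[ 0.44207829 -0.13013215  0.62325781] [-0.29958172  0.12550495  0.69513873  1.56955598 -0.08059168  1.47639144
  0.39311798] [ 0.01984592 -0.01730023  0.00393822] [1.13998969 0.96469476 0.28382861]
```

View pics/w1.png

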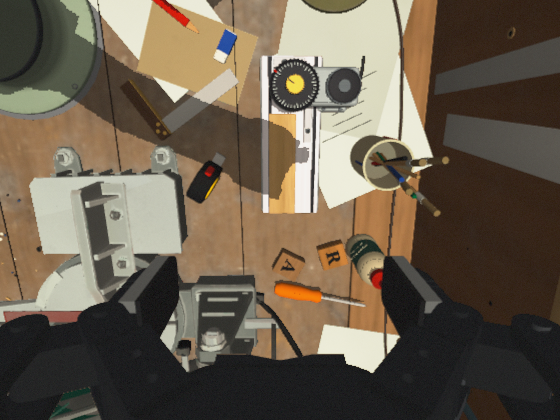

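Run:
```python
from h import *
im=cv2.imread('pics/w1.png')[40:225,220:360]; im=cv2.convertScaleAbs(im,alpha=1.3,beta=10); cv2.imwrite('pics/w1z.png',cv2.resize(im,None,fx=3.2,fy=3.2,interpolation=cv2.INTER_CUBIC))
```

```text
(no output)
```

View pics/w1z.png

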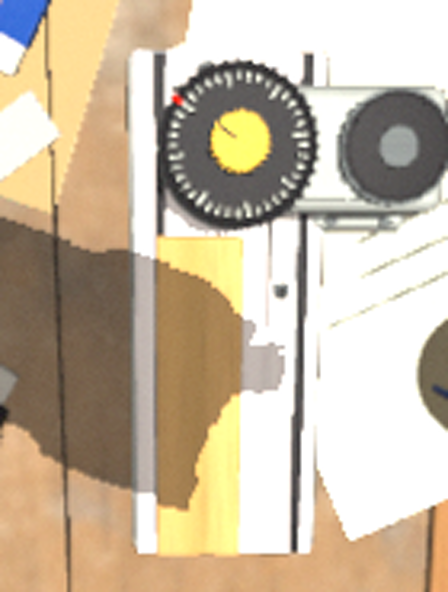

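Run:
```python
from h import *
C=cam('wrist')
im=cv2.imread('pics/w1.png');hsv=cv2.cvtColor(im,cv2.COLOR_BGR2HSV)
f=lambda a,z: onplane(C,(220+(a[0]+.5)/3.2-.5,40+(a[1]+.5)/3.2-.5),z)[:2].round(4)
print('bed',[f(p,.02) for p in ((137,552),(310,552),(130,50))])
print('blank',[f(p,.05) for p in ((157,238),(243,238),(240,553),(157,553))])
print('fence/other', f((271,220),.032),f((268,330),.032))
print('ring',f((238,145),.1525))
m=cv2.inRange(hsv,(20,120,150),(35,255,255)); m[:,:280]=0;m[:,312]=0;m[:68]=0;m[98:]=0;m[:,312:]=0
M=cv2.moments(m,True);uv=(M['m10']/M['m00'],M['m01']/M['m00']);print(uv,M['m00'],onplane(C,uv,.179),onplane(C,uv,.17))
# ring dark circle: blur
m=cv2.inRange(hsv,(0,0,0),(180,255,95)); 
print(bot.observe()['clock'])
```

```text
bed [array([ 0.408 , -0.3136]), array([ 0.5081, -0.314 ]), array([ 0.4094, -0.0445])]
blank [array([ 0.4229, -0.1375]), array([ 0.4667, -0.1377]), array([ 0.4663, -0.3053]), array([ 0.4207, -0.3051])]
fence/other [ 0.4821 -0.1289] [ 0.4813 -0.1858]
ring [ 0.46   -0.0995]
(294.7121771217712, 83.50922509225093) 271.0 [ 0.45981812 -0.09956895  0.179     ] [ 0.4601775  -0.09894978  0.17      ]
2.7
```

```bash
python3 -m crank '[{"hand":0,"dx":2,"dy":0,"dz":-85,"yaw":-0.008},{"hand":0,"dx":2,"dy":40,"dz":-85,"yaw":-0.008},{"hand":0,"dx":2,"dy":330,"dz":-85,"yaw":-0.008},{"hand":0,"dx":2,"dy":330,"dz":-85,"yaw":-0.008},{"hand":0,"dx":2,"dy":330,"dz":-85,"yaw":-0.008},{"hand":0,"dx":2,"dy":330,"dz":-85,"yaw":-0.008},{"hand":0,"dx":2,"dy":330,"dz":-85,"yaw":-0.008},{"hand":0,"dx":2,"dy":330,"dz":-85,"yaw":-0.008},{"hand":0,"dx":2,"dy":330,"dz":-85,"yaw":-0.008},{"hand":0,"dx":2,"dy":330,"dz":-85,"yaw":-0.008},{"hand":0,"dx":2,"dy":330,"dz":-85,"yaw":-0.008},{"hand":0,"dx":2,"dy":330,"dz":-85,"yaw":-0.008}]'
python3 -c "
from h import *
go((.44,-.2865,.15),0)
f=bot.grab_frame('wrist');cv2.imwrite('pics/w2.png',f[:,:,::-1]);C=cam('wrist');print(-C[1].T@C[2],bot.observe()['qpos'],bot.observe()['moment'],bot.observe()['force'])"
```

```text
clock: 3.7
position: [0.4431, -0.2837, 0.1527]
tool_rot: [-1.571, -0.001, 0.002]
force: [-0.5, 0.2, 0.7]
grip_width: 0.0851
clk 3.70 pos [ 0.4431 -0.2837  0.1527] yaw 0.0025 | dx -3.1 dy 2.7 dz -2.8 yaw 0.0025
[ 0.44369545 -0.21556325  0.29554364] [ 0.03803793  0.54174884  0.58033719  1.95566825 -0.42236532  0.76298572
  0.86575563] [ 0.02161872 -0.001457   -0.03291476] [ 0.20296999 -0.01270741  0.09982425]
```

View pics/w2.png

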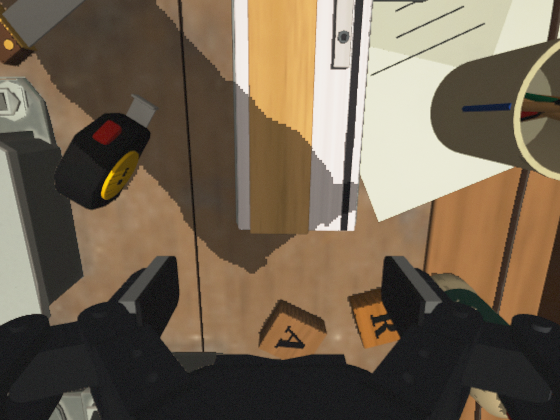

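```bash
python3 - <<'E'
from h import *
C=cam('wrist'); im=cv2.imread('pics/w2.png')
g=lambda u,v,z: onplane(C,(u,v),z).round(4)[:2]
print('glue',g(470,300,.1),g(440,285,.1))
gray=cv2.cvtColor(im,cv2.COLOR_BGR2GRAY).astype(int); hsv=cv2.cvtColor(im,cv2.COLOR_BGR2HSV)
for v in (20,60,100,150,200,225):
    h=hsv[v].astype(int)
    wood=[u for u in range(230,360) if 8<=h[u,0]<=28 and h[u,1]>85]
    light=[u for u in range(225,375) if h[u,1]<60 and h[u,2]>90]
    print(v,wood[0],wood[-1],light[0],light[-1],'| wood',g(wood[0]-.5,v,.05),g(wood[-1]+.5,v,.05),'bed',g(light[0]-.5,v,.02),g(light[-1]+.5,v,.02))
for u in (240,255,275,300,308,320,335,345):
    print(u,[ (v,*hsv[v,u]) for v in range(226,238,2)])
E
python3 - <<'E'
import cv2
im=cv2.imread('pics/w2.png')[0:250,215:385]; cv2.imwrite('pics/w2z.png',cv2.resize(im,None,fx=2.4,fy=2.4,interpolation=cv2.INTER_CUBIC))
E
```

```text
glue [ 0.5674 -0.3343] [ 0.5466 -0.3235]
20 230 315 232 374 | wood [ 0.411  -0.1599] [ 0.467  -0.1596] bed [ 0.4084 -0.1531] [ 0.513  -0.1526]
60 230 314 233 374 | wood [ 0.4101 -0.1841] [ 0.4671 -0.1839] bed [ 0.4083 -0.1802] [ 0.5151 -0.1798]
100 230 312 236 374 | wood [ 0.4092 -0.2097] [ 0.4665 -0.2095] bed [ 0.4096 -0.209 ] [ 0.5173 -0.2086]
150 230 311 237 374 | wood [ 0.408  -0.2441] [ 0.4668 -0.2439] bed [ 0.4093 -0.2475] [ 0.5203 -0.2471]
200 230 359 238 374 | wood [ 0.4067 -0.2812] [ 0.5037 -0.2808] bed [ 0.4088 -0.2892] [ 0.5236 -0.2888]
225 230 359 238 354 | wood [ 0.406  -0.3009] [ 0.505  -0.3006] bed [ 0.4082 -0.3113] [ 0.5082 -0.311 ]
240 [(226, np.uint8(10), np.uint8(24), np.uint8(128)), (228, np.uint8(12), np.uint8(30), np.uint8(126)), (230, np.uint8(15), np.uint8(109), np.uint8(77)), (232, np.uint8(13), np.uint8(109), np.uint8(77)), (234, np.uint8(15), np.uint8(109), np.uint8(75)), (236, np.uint8(15), np.uint8(103), np.uint8(77))]
255 [(226, np.uint8(18), np.uint8(141), np.uint8(116)), (228, np.uint8(17), np.uint8(138), np.uint8(118)), (230, np.uint8(17), np.uint8(13
[... 1320 characters left out ...]
(15), np.uint8(117), np.uint8(151)), (236, np.uint8(15), np.uint8(116), np.uint8(150))]
335 [(226, np.uint8(14), np.uint8(12), np.uint8(241)), (228, np.uint8(12), np.uint8(11), np.uint8(241)), (230, np.uint8(12), np.uint8(30), np.uint8(218)), (232, np.uint8(15), np.uint8(118), np.uint8(158)), (234, np.uint8(14), np.uint8(116), np.uint8(162)), (236, np.uint8(16), np.uint8(116), np.uint8(161))]
345 [(226, np.uint8(8), np.uint8(21), np.uint8(48)), (228, np.uint8(15), np.uint8(11), np.uint8(45)), (230, np.uint8(15), np.uint8(75), np.uint8(105)), (232, np.uint8(15), np.uint8(110), np.uint8(158)), (234, np.uint8(15), np.uint8(114), np.uint8(159)), (236, np.uint8(15), np.uint8(115), np.uint8(158))]
```

View pics/w2z.png

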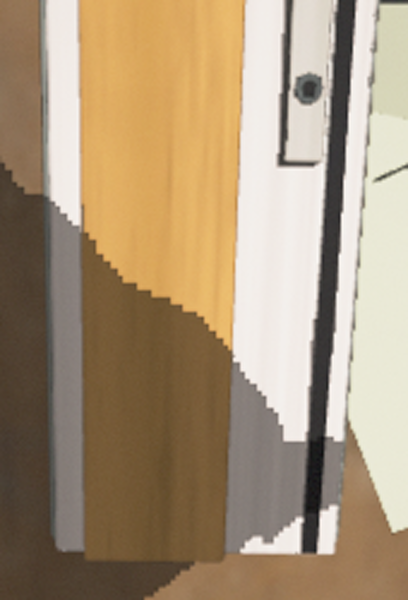

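Run:
```python
from h import *
C=cam('wrist')
g=lambda u,v,z: onplane(C,(u,v),z).round(4)[:2]
print('blank L',g(247.5,0,.05),g(250,232.8,.05),'R',g(316.2,0,.05),g(308.3,232.8,.05))
print('bed',g(232,0,.02),g(238.5,229.5,.02),g(354.5,229.5,.02),g(369,30,.02))
print('fence',g(335.0,0,.032),g(334.0,67,.032))
```

```text
blank L [ 0.423  -0.1482] [ 0.4214 -0.3072] R [ 0.4671 -0.148 ] [ 0.4661 -0.307 ]
bed [ 0.4093 -0.14  ] [ 0.4089 -0.3154] [ 0.5085 -0.315 ] [ 0.5094 -0.1593]
fence [ 0.4817 -0.143 ] [ 0.483  -0.1862]
```

```bash
python3 -m crank '[{"hand":0,"dx":1,"dy":40,"dz":-3,"yaw":0.007},{"hand":0,"dx":1,"dy":80,"dz":-3,"yaw":0.007},{"hand":0,"dx":1,"dy":110,"dz":-3,"yaw":0.007},{"hand":0,"dx":1,"dy":123,"dz":-3,"yaw":0.007},{"hand":0,"dx":1,"dy":123,"dz":-3,"yaw":0.007},{"hand":0.2,"dx":1,"dy":123,"dz":-3,"yaw":0.007},{"hand":0.35,"dx":1,"dy":123,"dz":-3,"yaw":0.007},{"hand":0.35,"dx":1,"dy":123,"dz":-3,"yaw":0.007}]' 20
python3 -c "
from h import *
go((.444,-.287,.03),-.005);print(bot.observe()['force'],bot.observe()['moment'])"
```

```text
clock: 4.42
position: [0.4447, -0.2872, 0.0303]
tool_rot: [-1.572, -0.003, -0.005]
force: [-0.7, 0.3, -1.3]
grip_width: 0.0558
clk 4.42 pos [ 0.4447 -0.2872  0.0303] yaw -0.0045 | dx -0.7 dy 0.3 dz 0.2 yaw 0.0005
[-0.74525334  0.32756076 -1.25676432] [-0.00572388  0.00027648 -0.00680187]
```

```bash
python3 -m crank '[{"hand":0.44,"dx":0,"dy":0,"dz":0,"yaw":0},{"hand":0.5,"dx":0,"dy":0,"dz":0,"yaw":0},{"hand":0.6,"dx":0,"dy":0,"dz":0,"yaw":0},{"hand":0.6,"dx":0,"dy":0,"dz":0,"yaw":0},{"hand":0.6,"dx":0,"dy":0,"dz":0,"yaw":0}]' 20
python3 -c "
from h import *
go((.444,-.287,.03),-.005);print(bot.observe()['force'],bot.observe()['moment'])"
```

```text
clock: 4.83
position: [0.4442, -0.287, 0.0296]
tool_rot: [-1.571, -0.002, -0.005]
force: [-1.9, 2.6, 17.6]
grip_width: 0.0448
clk 4.83 pos [ 0.4442 -0.287   0.0296] yaw -0.0046 | dx -0.2 dy -0.4 dz 0.0 yaw 0.0004
[-1.86607276  2.56046618 17.5549386 ] [0.51470321 0.38657964 0.14916922]
```

```bash
python3 -m crank '[{"hand":0.6,"dx":0,"dy":-0.4,"dz":0,"yaw":0},{"hand":0.6,"dx":0,"dy":-0.4,"dz":0,"yaw":0},{"hand":0.6,"dx":0,"dy":-0.4,"dz":0,"yaw":0}]' 20
python3 -c "
from h import *
go((.444,-.287,.03),-.005);print(bot.observe()['force'],bot.observe()['moment'])"
```

```text
clock: 5.08
position: [0.444, -0.287, 0.0296]
tool_rot: [-1.571, -0.001, -0.005]
force: [-0.8, 1.8, 11.8]
grip_width: 0.0442
clk 5.08 pos [ 0.444  -0.287   0.0296] yaw -0.0049 | dx -0.0 dy -0.4 dz -0.0 yaw 0.0001
[-0.83975386  1.84128337 11.76913123] [ 0.38571754  0.12193146 -0.03860338]
```

```bash
python3 -m crank '[{"hand":0.6,"dx":0,"dy":-0.6,"dz":0,"yaw":0},{"hand":0.6,"dx":0,"dy":-0.6,"dz":0,"yaw":0},{"hand":0.6,"dx":1,"dy":-0.6,"dz":3,"yaw":0},{"hand":0.6,"dx":2,"dy":-0.6,"dz":8,"yaw":0},{"hand":0.6,"dx":3,"dy":-0.6,"dz":15,"yaw":0},{"hand":0.6,"dx":5,"dy":-0.6,"dz":23,"yaw":0},{"hand":0.6,"dx":7,"dy":-0.6,"dz":31,"yaw":0},{"hand":0.6,"dx":8,"dy":-0.6,"dz":39,"yaw":0},{"hand":0.6,"dx":9,"dy":-0.6,"dz":47,"yaw":0},{"hand":0.6,"dx":10,"dy":-0.6,"dz":55,"yaw":0},{"hand":0.6,"dx":10,"dy":-0.6,"dz":60,"yaw":0},{"hand":0.6,"dx":10,"dy":-0.6,"dz":60,"yaw":0}]' 20
python3 -c "
from h import *
go((.444,-.287,.03),-.005);print(bot.observe()['force'],bot.observe()['moment'])
f=bot.grab_frame('wrist');cv2.imwrite('pics/w3.png',f[:,:,::-1])
f=bot.grab_frame('top');cv2.imwrite('pics/t3.png',cv2.resize(f[130:290,190:400,::-1],None,fx=3.6,fy=3.6,interpolation=cv2.INTER_CUBIC))
"
```

```text
clock: 6.08
position: [0.4543, -0.2256, 0.0296]
tool_rot: [-1.571, -0.001, -0.004]
force: [2.1, 3.0, 9.4]
grip_width: 0.0447
clk 6.08 pos [ 0.4543 -0.2256  0.0296] yaw -0.0039 | dx -10.1 dy -0.4 dz -61.4 yaw 0.0011
[2.06050943 2.98960032 9.37731256] [ 0.66717501 -0.58397715 -0.06773934]
```

View pics/w3.png

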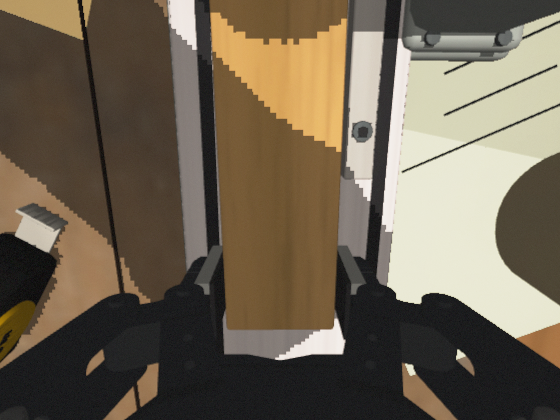

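View pics/t3.png

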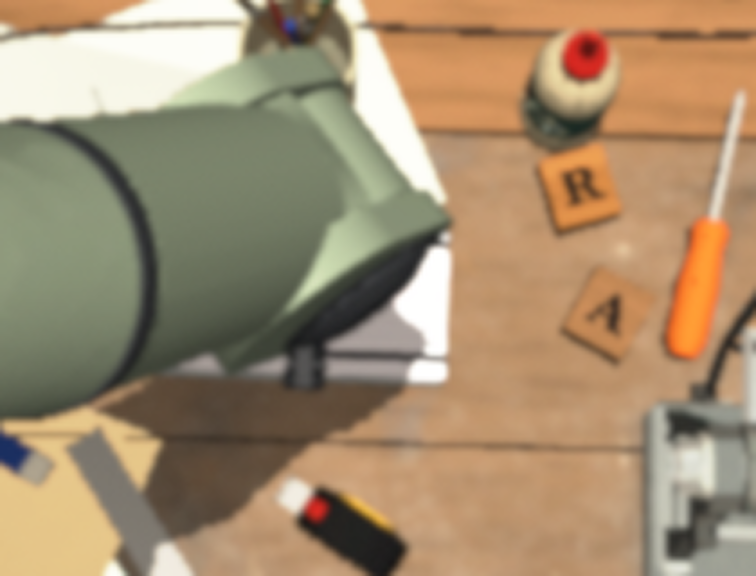

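```bash
python3 - <<'E'
from h import *
C=cam('wrist')
g=lambda u,v,z: onplane(C,(u,v),z).round(4)[:2]
print('rear',g(280,329,.05),g(280,328,.05),'L',g(211,50,.05),g(223,300,.05),'R',g(347.5,30,.05),g(335.5,300,.05))
print('bed',g(169,10,.02),g(186,250,.02),g(285,355,.02),'slots R',g(410,60,.02),g(387,285,.02))
E
python3 -m crank '[{"hand":0.6,"dx":0,"dy":-0.6,"dz":0,"yaw":0},{"hand":0.6,"dx":1,"dy":-0.6,"dz":0,"yaw":0},{"hand":0.6,"dx":2,"dy":-0.6,"dz":0,"yaw":0},{"hand":0.6,"dx":2,"dy":-0.6,"dz":0,"yaw":0}]' 20
python3 -c "
from h import *
go((.444,-.287,.03),-.005);print(bot.observe()['force'],bot.observe()['moment'])"
```

```text
rear [ 0.455  -0.2448] [ 0.455  -0.2444] L [ 0.4325 -0.1384] [ 0.4321 -0.2313] R [ 0.4772 -0.1325] [ 0.4774 -0.2314]
bed [ 0.4109 -0.1189] [ 0.4099 -0.2224] [ 0.4575 -0.2822] slots R [ 0.5091 -0.1378] [ 0.508  -0.2413]
clock: 6.52
position: [0.4558, -0.2266, 0.0298]
tool_rot: [-1.571, 0.0, -0.005]
force: [1.3, 0.1, -1.1]
grip_width: 0.0446
clk 6.52 pos [ 0.4558 -0.2266  0.0298] yaw -0.0048 | dx -11.5 dy -0.2 dz -60.5 yaw 0.0002
[ 1.2972308   0.1037443  -1.13458821] [-0.04094354 -0.06169912 -0.01606213]
```

```bash
python3 -m crank '[{"hand":0.6,"dx":0.5,"dy":0,"dz":3,"yaw":0},{"hand":0.6,"dx":1,"dy":0,"dz":6,"yaw":0},{"hand":0.6,"dx":1.5,"dy":0,"dz":7,"yaw":0},{"hand":0.6,"dx":1.5,"dy":0,"dz":7,"yaw":0}]' 20
python3 -c "
from h import *
go((.444,-.287,.03),-.005);print(bot.observe()['force'],bot.observe()['moment'])"
for i in 1; do python3 -m crank '[{"hand":0.6,"dx":0.5,"dy":0,"dz":0,"yaw":0},{"hand":0.6,"dx":0.5,"dy":0,"dz":0,"yaw":0}]' 20; done
```

```text
clock: 6.85
position: [0.4573, -0.2194, 0.0298]
tool_rot: [-1.571, 0.0, -0.004]
force: [-0.6, 0.1, -1.9]
grip_width: 0.0446
clk 6.85 pos [ 0.4573 -0.2194  0.0298] yaw -0.0045 | dx -13.0 dy -0.2 dz -67.7 yaw 0.0005
[-0.64115004  0.14598187 -1.91031744] [-0.03662107 -0.00111903  0.00299036]
clock: 7.02
position: [0.4578, -0.2199, 0.0299]
tool_rot: [-1.571, -0.0, -0.005]
force: [0.6, 0.1, -2.0]
grip_width: 0.0447
```

```bash
C='import json'; python3 -m crank '[{"hand":0.6,"dx":0.5,"dy":0.2,"dz":0,"yaw":0},{"hand":0.6,"dx":0.5,"dy":0.2,"dz":0,"yaw":0}]' 20
python3 -m crank '[{"hand":0.6,"dx":0.4,"dy":0,"dz":0,"yaw":0},{"hand":0.6,"dx":0.4,"dy":0,"dz":0,"yaw":0}]' 20
```

```text
clock: 7.18
position: [0.4583, -0.22, 0.0297]
tool_rot: [-1.571, -0.0, -0.005]
force: [0.3, 0.4, -1.2]
grip_width: 0.0446
clock: 7.35
position: [0.4587, -0.22, 0.0297]
tool_rot: [-1.571, -0.0, -0.005]
force: [0.6, -0.9, -1.3]
grip_width: 0.0444
```

```bash
python3 -m crank '[{"hand":0.6,"dx":0.4,"dy":0,"dz":0,"yaw":0},{"hand":0.6,"dx":0.4,"dy":0,"dz":0,"yaw":0}]' 20
```

```text
clock: 7.52
position: [0.4589, -0.22, 0.0297]
tool_rot: [-1.571, 0.0, -0.005]
force: [-1.7, -0.5, -0.7]
grip_width: 0.0446
```

```bash
python3 -m crank '[{"hand":0.6,"dx":0.3,"dy":0,"dz":0,"yaw":0},{"hand":0.6,"dx":0.3,"dy":0,"dz":0,"yaw":0}]' 20; python3 -c "
from h import *
s=bot.observe();print(s['force'],s['moment'])"
```

```text
clock: 7.68
position: [0.4589, -0.22, 0.0297]
tool_rot: [-1.571, 0.001, -0.005]
force: [-3.7, -1.4, 2.9]
grip_width: 0.0449
[-3.68657165 -1.41605271  2.90453252] [-0.18850275  0.91063344  0.15232986]
```

```bash
python3 -m crank '[{"hand":0.6,"dx":-0.2,"dy":0,"dz":0.5,"yaw":0},{"hand":0.6,"dx":-0.2,"dy":0,"dz":1,"yaw":0},{"hand":0.6,"dx":-0.2,"dy":0,"dz":1,"yaw":0}]' 20; python3 -m crank '[{"hand":0.6,"dx":0,"dy":0,"dz":0.4,"yaw":0},{"hand":0.6,"dx":0,"dy":0,"dz":0.8,"yaw":0},{"hand":0.6,"dx":0,"dy":0,"dz":0.8,"yaw":0}]' 20;  python3 -c "
from h import *
s=bot.observe();print(s['force'],s['moment'])"
```

```text
clock: 7.93
position: [0.4589, -0.2191, 0.0297]
tool_rot: [-1.571, 0.0, -0.005]
force: [-4.2, -3.1, 0.8]
grip_width: 0.0447
clock: 8.18
position: [0.4589, -0.2183, 0.0297]
tool_rot: [-1.571, 0.0, -0.005]
force: [-4.6, -2.6, 0.5]
grip_width: 0.0445
[-4.58736525 -2.58156049  0.49959639] [-0.5903952   0.89734284  0.08329427]
```

```bash
python3 -m crank '[{"hand":0.6,"dx":0,"dy":0,"dz":0.3,"yaw":0},{"hand":0.6,"dx":0,"dy":0,"dz":0.6,"yaw":0},{"hand":0.6,"dx":0,"dy":0,"dz":0.6,"yaw":0}]' 20;  python3 -c "
from h import *
s=bot.observe();print(s['force'],s['moment'])
f=bot.grab_frame('wrist');cv2.imwrite('pics/w4.png',f[:,:,::-1])
f=bot.grab_frame('side');cv2.imwrite('pics/s4.png',cv2.resize(f[170:330,200:340,::-1],None,fx=3.6,fy=3.6,interpolation=cv2.INTER_CUBIC))
"
```

```text
clock: 8.43
position: [0.459, -0.2177, 0.0297]
tool_rot: [-1.571, 0.0, -0.005]
force: [-4.5, -3.2, 0.5]
grip_width: 0.0447
[-4.49413874 -3.22154231  0.46702508] [-0.6169946   0.90118833  0.06961277]
```

View pics/w4.png

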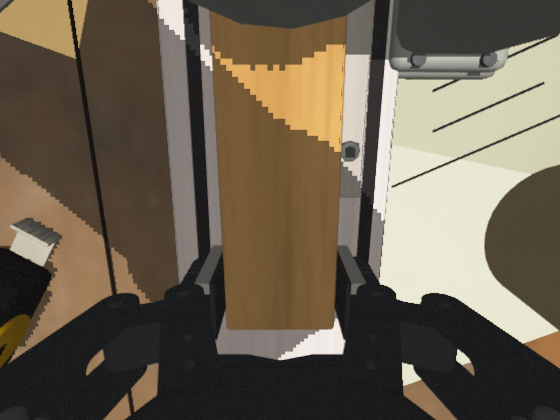

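View pics/s4.png

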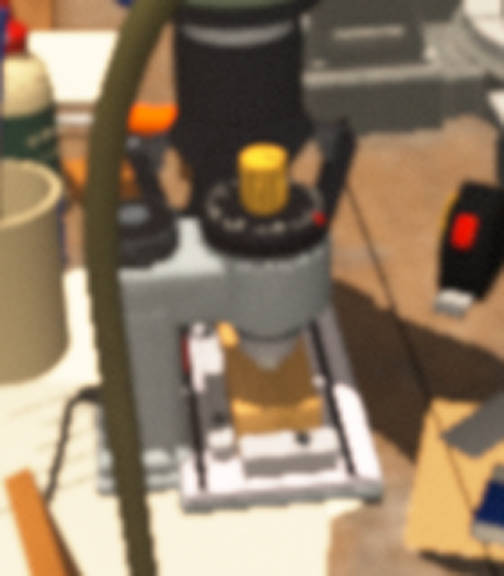

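```bash
python3 -m crank '[{"hand":0.6,"dx":0,"dy":0,"dz":0.3,"yaw":0},{"hand":0.6,"dx":0,"dy":0,"dz":0.6,"yaw":0},{"hand":0.6,"dx":0,"dy":0,"dz":0.6,"yaw":0}]' 20; python3 -m crank '[{"hand":0.6,"dx":0,"dy":0,"dz":0.3,"yaw":0},{"hand":0.6,"dx":0,"dy":0,"dz":0.5,"yaw":0},{"hand":0.6,"dx":0,"dy":0,"dz":0.5,"yaw":0}]' 20
```

```text
clock: 8.78
position: [0.4589, -0.2171, 0.0297]
tool_rot: [-1.571, 0.0, -0.005]
force: [-4.9, -4.0, 0.6]
grip_width: 0.0446
clock: 9.03
position: [0.4589, -0.2166, 0.0297]
tool_rot: [-1.571, 0.0, -0.005]
force: [-4.2, -2.4, 0.6]
grip_width: 0.0447
```

```bash
python3 -m crank '[{"hand":0.6,"dx":0,"dy":0,"dz":0.3,"yaw":0},{"hand":0.6,"dx":0,"dy":0,"dz":0.5,"yaw":0},{"hand":0.6,"dx":0,"dy":0,"dz":0.5,"yaw":0}]' 20
```

```text
clock: 9.28
position: [0.459, -0.2161, 0.0297]
tool_rot: [-1.571, 0.0, -0.005]
force: [-4.7, -3.0, 0.1]
grip_width: 0.0447
```

```bash
python3 -m crank '[{"hand":0.6,"dx":0,"dy":0,"dz":0.3,"yaw":0},{"hand":0.6,"dx":0,"dy":0,"dz":0.5,"yaw":0},{"hand":0.6,"dx":0,"dy":0,"dz":0.5,"yaw":0}]' 20
```

```text
clock: 9.53
position: [0.4589, -0.2156, 0.0297]
tool_rot: [-1.571, 0.0, -0.005]
force: [-4.2, -3.7, -0.1]
grip_width: 0.0448
```

Rear edge should be about −0.2348 now; no contact with the stop yet, so I'll keep creeping.

```bash
python3 -m crank '[{"hand":0.6,"dx":0,"dy":0,"dz":0.3,"yaw":0},{"hand":0.6,"dx":0,"dy":0,"dz":0.5,"yaw":0},{"hand":0.6,"dx":0,"dy":0,"dz":0.5,"yaw":0}]' 20
```

```text
clock: 9.78
position: [0.4589, -0.2152, 0.0297]
tool_rot: [-1.571, 0.0, -0.005]
force: [-4.5, -3.0, -0.8]
grip_width: 0.0445
```

```bash
python3 -m crank '[{"hand":0.6,"dx":0,"dy":0,"dz":0.3,"yaw":0},{"hand":0.6,"dx":0,"dy":0,"dz":0.5,"yaw":0},{"hand":0.6,"dx":0,"dy":0,"dz":0.5,"yaw":0}]' 20
```

```text
clock: 10.03
position: [0.4589, -0.2151, 0.0297]
tool_rot: [-1.572, 0.0, -0.006]
force: [-5.2, -5.4, -0.7]
grip_width: 0.0448
```

```bash
python3 -m crank '[{"hand":0.6,"dx":0,"dy":0,"dz":0.3,"yaw":0},{"hand":0.6,"dx":0,"dy":0,"dz":0.5,"yaw":0},{"hand":0.6,"dx":0,"dy":0,"dz":0.5,"yaw":0}]' 20
```

```text
clock: 10.28
position: [0.4589, -0.2151, 0.0298]
tool_rot: [-1.573, -0.0, -0.006]
force: [-5.4, -9.2, -1.4]
grip_width: 0.0442
```

```bash
python3 -m crank '[{"hand":0.6,"dx":-0.1,"dy":0,"dz":-0.4,"yaw":0},{"hand":0.55,"dx":-0.1,"dy":0,"dz":-0.4,"yaw":0},{"hand":0.45,"dx":-0.1,"dy":0,"dz":-0.4,"yaw":0},{"hand":0.4,"dx":-0.1,"dy":0,"dz":-0.4,"yaw":0},{"hand":0.3,"dx":-0.1,"dy":0,"dz":-0.4,"yaw":0},{"hand":0.2,"dx":-0.1,"dy":0,"dz":-0.4,"yaw":0},{"hand":0.2,"dx":-0.1,"dy":0,"dz":-0.4,"yaw":0}]' 20
python3 -c "
from h import *
s=bot.observe();print(s['force'],s['moment'])
f=bot.grab_frame('wrist');cv2.imwrite('pics/w5.png',f[:,:,::-1])
C=cam('wrist')
"
```

```text
clock: 10.87
position: [0.4593, -0.2141, 0.0297]
tool_rot: [-1.571, -0.0, -0.005]
force: [-0.3, 0.6, 0.0]
grip_width: 0.0683
[-0.32050089  0.62859659  0.00542394] [ 0.02916341 -0.01387506 -0.01713425]
```

View pics/w5.png

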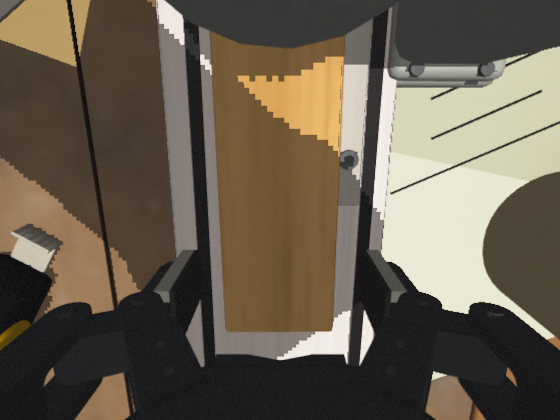

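```bash
python3 -m crank '[{"hand":0.2,"dx":0,"dy":-20,"dz":0,"yaw":0},{"hand":0.2,"dx":0,"dy":-60,"dz":0,"yaw":0},{"hand":0.1,"dx":0,"dy":-215,"dz":-15,"yaw":0},{"hand":0,"dx":0,"dy":-215,"dz":-15,"yaw":0},{"hand":0,"dx":0,"dy":-215,"dz":-15,"yaw":0},{"hand":0,"dx":0,"dy":-215,"dz":-15,"yaw":0},{"hand":0,"dx":0,"dy":-215,"dz":-15,"yaw":0},{"hand":0,"dx":0,"dy":-215,"dz":-15,"yaw":0},{"hand":0,"dx":0,"dy":-215,"dz":-15,"yaw":0}]' 20
python3 -c "
from h import *
s=bot.observe();print(s['force'],s['moment'],s['qpos'])
f=bot.grab_frame('wrist');cv2.imwrite('pics/w6.png',f[:,:,::-1])
f=bot.grab_frame('side');cv2.imwrite('pics/s6.png',cv2.resize(f[170:330,200:340,::-1],None,fx=3.6,fy=3.6,interpolation=cv2.INTER_CUBIC))
"
```

```text
clock: 11.67
position: [0.4589, -0.2288, 0.2442]
tool_rot: [-1.57, 0.0, -0.005]
force: [0.3, 0.2, -0.9]
grip_width: 0.0854
[ 0.26105662  0.20784101 -0.85231982] [ 0.00761594  0.01308085 -0.03331338] [-0.18964074  0.40677986  0.71790477  1.90275025 -0.32580267  0.95136842
  0.67559279]
```

View pics/w6.png

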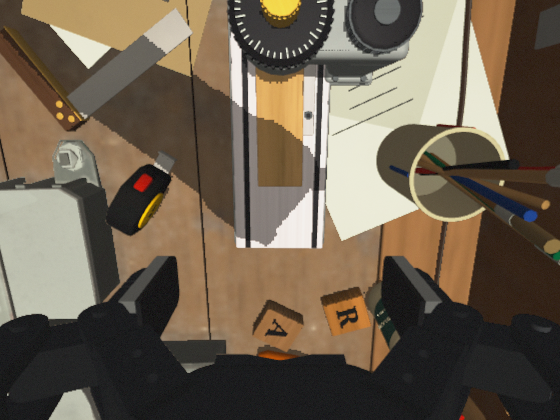

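View pics/s6.png

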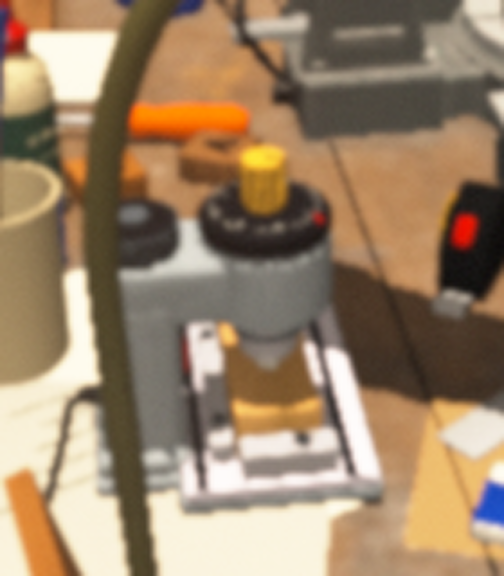

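Run:
```python
from h import *
C=cam('wrist')
g=lambda u,v,z: onplane(C,(u,v),z).round(4)[:2]
print('rear',g(280,186.5,.05),'bedend',g(280,247.5,.02))
print('L',g(257,80,.05),g(258.5,180,.05),'R',g(303.5,80,.05),g(302,180,.05))
print('bedL',g(230.5,80,.02),g(236,240,.02),'bedR',g(328.5,100,.02),g(323,240,.02))
im=cv2.imread('pics/w6.png');hsv=cv2.cvtColor(im,cv2.COLOR_BGR2HSV)
cv2.imwrite('pics/w6z.png',cv2.resize(im[0:200,220:430],None,fx=3.8,fy=3,interpolation=cv2.INTER_CUBIC))
go((.459,-.17,.26),.7); go((.459,-.099,.26),.7)
```

```text
rear [ 0.4587 -0.2357] bedend [ 0.4584 -0.3146]
L [ 0.4377 -0.1342] [ 0.4372 -0.229 ] R [ 0.481  -0.1344] [ 0.4809 -0.2291]
bedL [ 0.4088 -0.1318] [ 0.4078 -0.3052] bedR [ 0.5088 -0.1516] [ 0.5078 -0.3055]
clk 11.77 pos [ 0.4586 -0.2289  0.2437] yaw -0.0049 | dx 0.1 dy -16.3 dz 58.9 yaw -0.7049
clk 11.77 pos [ 0.4586 -0.2289  0.2437] yaw -0.0049 | dx -0.2 dy -16.3 dz 129.9 yaw -0.7049
```

```bash
python3 -m crank '[{"hand":0,"dx":0,"dy":0,"dz":40,"yaw":-0.12},{"hand":0,"dx":0,"dy":0,"dz":80,"yaw":-0.24},{"hand":0,"dx":0,"dy":0,"dz":129,"yaw":-0.36},{"hand":0,"dx":0,"dy":0,"dz":129,"yaw":-0.48},{"hand":0,"dx":0,"dy":0,"dz":129,"yaw":-0.7},{"hand":0,"dx":0,"dy":20,"dz":129,"yaw":-0.7},{"hand":0,"dx":0,"dy":40,"dz":129,"yaw":-0.7},{"hand":0,"dx":0,"dy":40,"dz":129,"yaw":-0.7},{"hand":0,"dx":0,"dy":40,"dz":129,"yaw":-0.7},{"hand":0,"dx":0,"dy":40,"dz":129,"yaw":-0.7}]' 20
python3 -c "
from h import *
s=bot.observe();print(s['force'],s['moment'],s['qpos'])
go((.459,-.0997,.2),.7)
f=bot.grab_frame('wrist');cv2.imwrite('pics/w7.png',f[:,:,::-1])
f=bot.grab_frame('side');cv2.imwrite('pics/s7.png',f[:,:,::-1])
"
```

```text
clock: 12.6
position: [0.4597, -0.1006, 0.2051]
tool_rot: [-1.571, 0.001, 0.694]
force: [0.1, 0.4, -0.3]
grip_width: 0.0854
[ 0.11542125  0.44278585 -0.28925868] [ 0.02072966 -0.04232801  0.02818816] [-0.32370404  0.35230863  0.52362293  2.04120862 -0.24054565  0.80719936
  1.03468484]
clk 12.60 pos [ 0.4597 -0.1006  0.2051] yaw 0.6937 | dx 0.1 dy 5.1 dz 1.2 yaw -0.0063
```

View pics/w7.png

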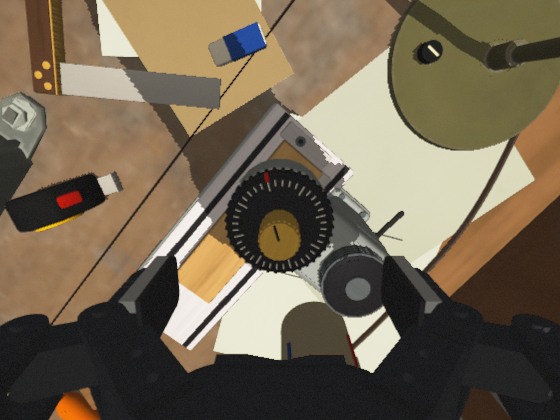

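View pics/s7.png

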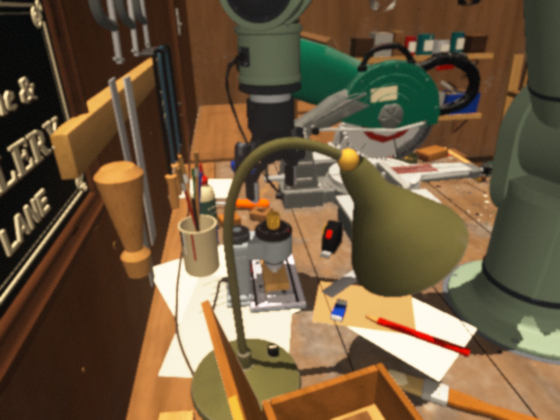

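Run:
```python
from h import *
C=cam('wrist');s=bot.observe();p=s['position']
im=cv2.imread('pics/w7.png');hsv=cv2.cvtColor(im,cv2.COLOR_BGR2HSV)
cv2.imwrite('pics/w7z.png',cv2.resize(im[150:290,200:360],None,fx=4,fy=4,interpolation=cv2.INTER_CUBIC))
print('proj tcp@.179',proj(C,[p[0],p[1],.179]),'@.1525',proj(C,[p[0],p[1],.1525]),p)
# ring ellipse: dark pixels
m=cv2.inRange(hsv,(18,120,60),(35,255,255)); m[:195]=0;m[270:]=0;m[:,:245]=0;m[:,310:]=0
cs=max(cv2.findContours(m,0,1)[0],key=cv2.contourArea);print(cv2.boundingRect(cs))
```

```text
proj tcp@.179 [277.68378826 241.83011718] @.1525 [277.98196658 225.40244559] [ 0.45999256 -0.10044695  0.20541566]
(258, 210, 43, 51)
```

View pics/w7z.png

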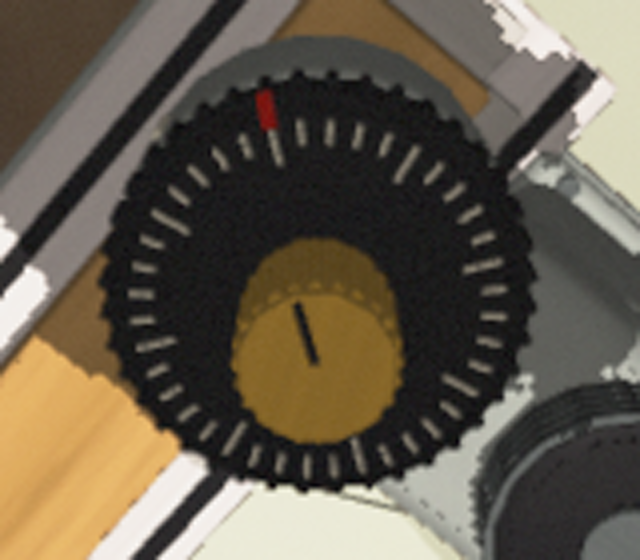

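```bash
python3 -m crank '[{"hand":0,"dx":1,"dy":0,"dz":0.5,"yaw":-0.005},{"hand":0.2,"dx":1,"dy":15,"dz":0.5,"yaw":-0.005},{"hand":0.3,"dx":1,"dy":30,"dz":0.5,"yaw":-0.005},{"hand":0.4,"dx":1,"dy":42,"dz":0.5,"yaw":-0.005},{"hand":0.5,"dx":1,"dy":46,"dz":0.5,"yaw":-0.005},{"hand":0.5,"dx":1,"dy":46,"dz":0.5,"yaw":-0.005},{"hand":0.5,"dx":1,"dy":46,"dz":0.5,"yaw":-0.005},{"hand":0.5,"dx":1,"dy":46,"dz":0.5,"yaw":-0.005}]' 20
python3 -c "
from h import *
s=bot.observe();print(s['force'],s['moment'],s['grip_width'])
go((.4605,-.1,.158),.7)
f=bot.grab_frame('wrist');cv2.imwrite('pics/w8.png',f[:,:,::-1])
C=cam('wrist');p=bot.observe()['position'];print(proj(C,[p[0],p[1],.179]))
"
```

```text
clock: 13.37
position: [0.4605, -0.0993, 0.1594]
tool_rot: [-1.571, -0.001, 0.7]
force: [0.3, -0.1, 0.0]
grip_width: 0.0428
[ 0.33681992 -0.08155247  0.04697932] [ 0.01115195 -0.02576164  0.01342351] 0.042759775493447685
clk 13.37 pos [ 0.4605 -0.0993  0.1594] yaw 0.6999 | dx -0.4 dy 1.4 dz -0.5 yaw -0.0001
[276.8861745  284.98076472]
```

View pics/w8.png

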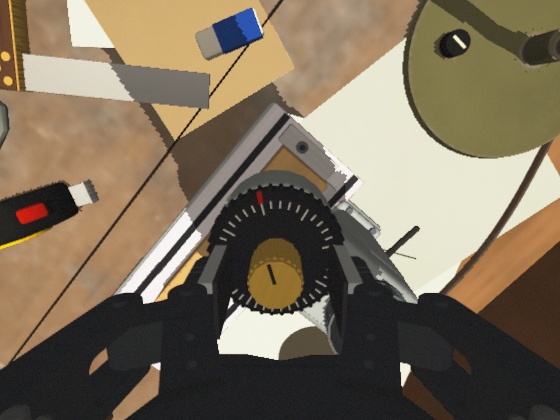

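```bash
python3 -c "
import cv2
im=cv2.imread('pics/w8.png')[215:365,180:380]; im=cv2.convertScaleAbs(im,alpha=1.6,beta=25)
cv2.imwrite('pics/w8z.png',cv2.resize(im,None,fx=4,fy=4,interpolation=cv2.INTER_CUBIC))"
```

```text
(no output)
```

View pics/w8z.png

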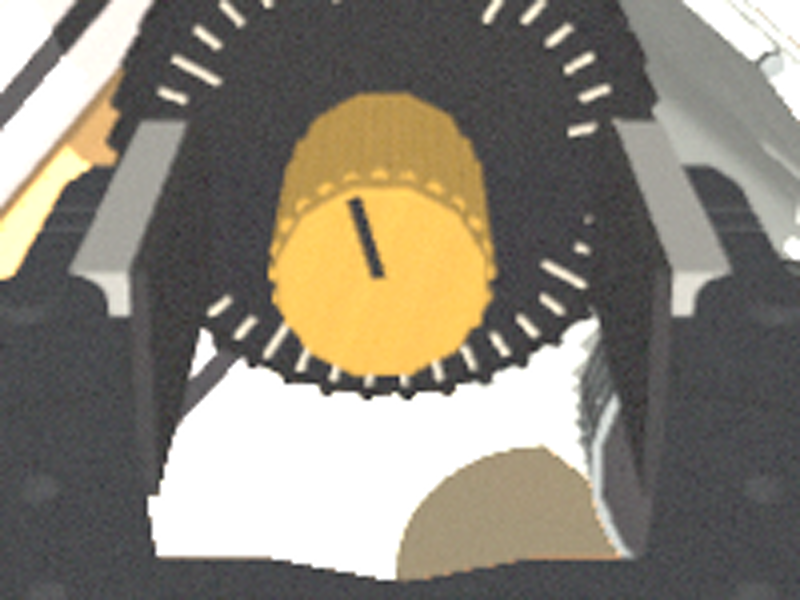

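```bash
python3 -m crank '[{"hand":0.5,"dx":-1.8,"dy":0,"dz":0,"yaw":0},{"hand":0.6,"dx":-1.8,"dy":0,"dz":0,"yaw":0},{"hand":0.68,"dx":-1.8,"dy":0,"dz":0,"yaw":0},{"hand":0.72,"dx":-1.8,"dy":0,"dz":0,"yaw":0},{"hand":0.85,"dx":-1.8,"dy":0,"dz":0,"yaw":0},{"hand":0.85,"dx":-1.8,"dy":0,"dz":0,"yaw":0},{"hand":0.85,"dx":-1.8,"dy":0,"dz":0,"yaw":0}]' 20
cat >> h.py <<'E'
def st():
    s=bot.observe(); R=Rn.from_euler('xyz',s['tool_rot']).as_matrix()
    print('clk %.2f pos %s yaw %.4f F_tool %s M_tool %s Mz %.3f gw %.4f q7 %.2f'%(s['clock'],(s['position']*1000).round(1),np.arctan2(R[1,0],R[0,0]),(R.T@s['force']).round(1),(R.T@s['moment']).round(3),s['moment'][2],s['grip_width'],s['qpos'][6]))
E
python3 -c "
from h import *
st()"
```

```text
clock: 14.0
position: [0.4589, -0.1004, 0.1589]
tool_rot: [-1.571, -0.0, 0.7]
force: [-1.9, -0.4, 5.0]
grip_width: 0.0214
clk 14.00 pos [ 458.9 -100.4  158.9] yaw 0.7000 F_tool [-1.7 -5.   0.9] M_tool [ 0.256 -0.011  0.037] Mz 0.011 gw 0.0214 q7 1.10
```

```bash
python3 -m crank '[{"hand":0.85,"dx":-0.1,"dy":-0.4,"dz":0,"yaw":0},{"hand":0.85,"dx":-0.1,"dy":-0.4,"dz":0,"yaw":0},{"hand":0.85,"dx":-0.1,"dy":-0.4,"dz":0,"yaw":0}]' 60
python3 -c "
from h import *
st()"
python3 -m crank '[{"hand":0.85,"dx":0,"dy":0,"dz":0,"yaw":0.04},{"hand":0.85,"dx":0,"dy":0,"dz":0,"yaw":0.08},{"hand":0.85,"dx":0,"dy":0,"dz":0,"yaw":0.12},{"hand":0.85,"dx":0,"dy":0,"dz":0,"yaw":0.12}]' 60
python3 -c "
from h import *
st()"
python3 -m crank '[{"hand":0.85,"dx":0,"dy":0,"dz":0,"yaw":0.04},{"hand":0.85,"dx":0,"dy":0,"dz":0,"yaw":0.08},{"hand":0.85,"dx":0,"dy":0,"dz":0,"yaw":0.08}]' 60
python3 -c "
from h import *
st()"
```

```text
clock: 14.25
position: [0.4588, -0.1004, 0.1591]
tool_rot: [-1.571, -0.0, 0.7]
force: [1.3, 1.9, 0.6]
grip_width: 0.02
clk 14.25 pos [ 458.8 -100.4  159.1] yaw 0.7001 F_tool [ 2.2 -0.6  0.6] M_tool [ 0.024  0.059 -0.506] Mz -0.059 gw 0.0200 q7 1.09
clock: 14.58
position: [0.4589, -0.1003, 0.1591]
tool_rot: [-1.571, -0.0, 0.578]
force: [3.1, 1.9, -0.3]
grip_width: 0.0201
clk 14.58 pos [ 458.9 -100.3  159.1] yaw 0.5782 F_tool [ 3.6  0.3 -0. ] M_tool [ 0.092  0.07  -0.802] Mz -0.070 gw 0.0201 q7 1.00
clock: 14.83
position: [0.459, -0.1003, 0.1591]
tool_rot: [-1.571, -0.0, 0.5]
force: [4.7, 3.6, -0.2]
grip_width: 0.0201
clk 14.83 pos [ 459.  -100.3  159.1] yaw 0.4996 F_tool [5.8 0.2 1. ] M_tool [ 0.174  0.078 -1.19 ] Mz -0.078 gw 0.0201 q7 0.93
```

```bash
python3 -c "
from h import *
f=bot.grab_frame('wrist')
im=cv2.convertScaleAbs(f[180:365,180:380,::-1],alpha=1.6,beta=25)
cv2.imwrite('pics/w9z.png',cv2.resize(im,None,fx=3.2,fy=3.2,interpolation=cv2.INTER_CUBIC));st()"
```

```text
clk 14.88 pos [ 459.  -100.3  159.1] yaw 0.5019 F_tool [6.  2.1 0.8] M_tool [ 0.156  0.086 -1.247] Mz -0.086 gw 0.0195 q7 0.94
```

View pics/w9z.png

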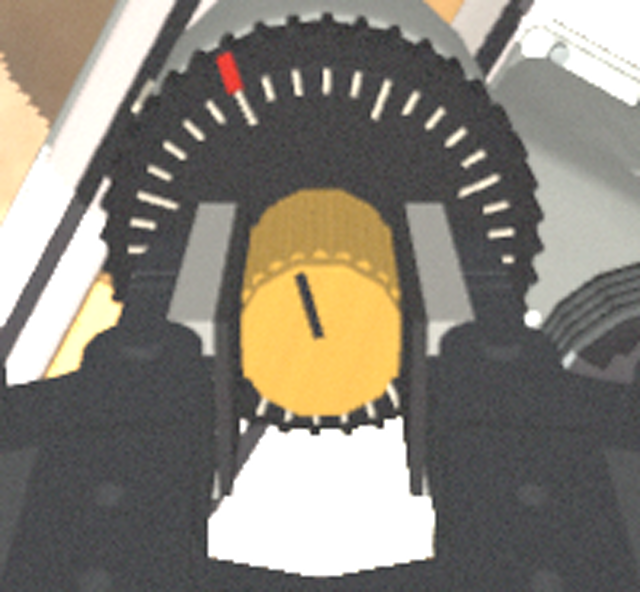

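```bash
python3 -m crank '[{"hand":0.85,"dx":0.5,"dy":0,"dz":0,"yaw":-0.03},{"hand":0.85,"dx":0.5,"dy":0,"dz":0,"yaw":-0.06},{"hand":0.85,"dx":0.5,"dy":0,"dz":0,"yaw":-0.06}]' 60 >/dev/null
python3 -c "
from h import *
st()"
python3 -m crank '[{"hand":0.85,"dx":0,"dy":0,"dz":0,"yaw":0}]' 60 >/dev/null
python3 -c "
from h import *
st()"
python3 -m crank '[{"hand":0.85,"dx":0,"dy":0,"dz":0,"yaw":0.03},{"hand":0.85,"dx":0,"dy":0,"dz":0,"yaw":0.06},{"hand":0.85,"dx":0,"dy":0,"dz":0,"yaw":0.06}]' 60 >/dev/null
python3 -c "
from h import *
st()"
python3 -m crank '[{"hand":0.85,"dx":0,"dy":0,"dz":0,"yaw":0}]' 60 >/dev/null
python3 -c "
from h import *
st()"
```

```text
clk 15.13 pos [ 459.  -100.3  159.1] yaw 0.5642 F_tool [ 2.7 -1.2  0.8] M_tool [ 0.168 -0.055 -0.509] Mz 0.054 gw 0.0199 q7 0.99
clk 15.22 pos [ 459.  -100.3  159.1] yaw 0.5609 F_tool [ 2.4 -1.6  1.3] M_tool [ 0.338 -0.128 -0.506] Mz 0.128 gw 0.0203 q7 0.98
clk 15.47 pos [ 459.1 -100.2  159.1] yaw 0.4966 F_tool [ 2.  -1.8  1.6] M_tool [ 0.316  0.113 -0.486] Mz -0.113 gw 0.0199 q7 0.93
clk 15.55 pos [ 459.1 -100.3  159.1] yaw 0.4995 F_tool [ 2.4 -2.7  1.6] M_tool [ 0.355  0.117 -0.496] Mz -0.117 gw 0.0198 q7 0.93
```

```bash
cat > s.py <<'E'
from h import *
st()
E
H='hold typed below'
python3 -m crank '[{"hand":0.85,"dx":0,"dy":-0.2,"dz":0,"yaw":0.04},{"hand":0.85,"dx":0.2,"dy":-0.2,"dz":0,"yaw":0.08},{"hand":0.85,"dx":0.2,"dy":-0.2,"dz":0,"yaw":0.12},{"hand":0.85,"dx":0.2,"dy":-0.2,"dz":0,"yaw":0.12}]' 60 >/dev/null; python3 s.py
python3 -m crank '[{"hand":0.85,"dx":0,"dy":0,"dz":0,"yaw":0}]' 60 >/dev/null; python3 s.py
python3 -m crank '[{"hand":0.85,"dx":0,"dy":0,"dz":0,"yaw":0}]' 60 >/dev/null; python3 s.py
python3 -m crank '[{"hand":0.85,"dx":0,"dy":0,"dz":0,"yaw":0.04},{"hand":0.85,"dx":0,"dy":0,"dz":0,"yaw":0.04}]' 60 >/dev/null; python3 s.py
python3 -m crank '[{"hand":0.85,"dx":0,"dy":0,"dz":0,"yaw":0}]' 60 >/dev/null; python3 s.py
python3 -m crank '[{"hand":0.85,"dx":0,"dy":0,"dz":0,"yaw":0}]' 60 >/dev/null; python3 s.py
```

```text
clk 15.88 pos [ 459.2 -100.2  159.2] yaw 0.3782 F_tool [3.  2.7 0.7] M_tool [ 0.136  0.128 -0.66 ] Mz -0.128 gw 0.0199 q7 0.84
clk 15.97 pos [ 459.2 -100.1  159.2] yaw 0.3813 F_tool [4.3 4.9 0.2] M_tool [ 0.061  0.108 -0.765] Mz -0.108 gw 0.0194 q7 0.84
clk 16.05 pos [ 459.2 -100.2  159.2] yaw 0.3814 F_tool [ 3.7  6.2 -0.4] M_tool [ 0.109  0.097 -0.818] Mz -0.097 gw 0.0198 q7 0.84
clk 16.22 pos [ 459.3 -100.1  159.2] yaw 0.3391 F_tool [ 4.6  5.6 -0.1] M_tool [ 0.103  0.023 -0.931] Mz -0.023 gw 0.0196 q7 0.81
clk 16.30 pos [ 459.3 -100.1  159.2] yaw 0.3416 F_tool [ 4.4  8.2 -0.2] M_tool [ 0.177  0.065 -0.98 ] Mz -0.065 gw 0.0199 q7 0.81
clk 16.38 pos [ 459.3 -100.2  159.2] yaw 0.3414 F_tool [5.2 8.9 1.4] M_tool [ 0.058  0.021 -1.107] Mz -0.021 gw 0.0199 q7 0.81
```

```bash
sed -i 's/^st()/s=bot.observe();R=Rn.from_euler("xyz",s["tool_rot"]).as_matrix();print("%.2f yaw %.4f F %s My %.3f"%(s["clock"],np.arctan2(R[1,0],R[0,0]),(R.T@s["force"]).round(1),-s["moment"][2]))/' s.py
python3 -m crank '[{"hand":0.85,"dx":0.4,"dy":0.5,"dz":0,"yaw":0.01},{"hand":0.85,"dx":0.4,"dy":0.5,"dz":0,"yaw":0.02}]' 60 >/dev/null; python3 s.py
python3 -m crank '[{"hand":0.85,"dx":0,"dy":0,"dz":0,"yaw":0.02}]' 60 >/dev/null; python3 s.py
python3 -m crank '[{"hand":0.85,"dx":0,"dy":0,"dz":0,"yaw":0.02}]' 60 >/dev/null; python3 s.py
python3 -m crank '[{"hand":0.85,"dx":0,"dy":0,"dz":0,"yaw":0.02}]' 60 >/dev/null; python3 s.py
python3 -m crank '[{"hand":0.85,"dx":0,"dy":0,"dz":0,"yaw":0.02}]' 60 >/dev/null; python3 s.py
python3 -m crank '[{"hand":0.85,"dx":0,"dy":0,"dz":0,"yaw":0.02}]' 60 >/dev/null; python3 s.py
python3 -m crank '[{"hand":0.85,"dx":0,"dy":0,"dz":0,"yaw":0.02}]' 60 >/dev/null; python3 s.py
```

```text
16.55 yaw 0.3199 F [-0.4 -5.   3. ] My -0.122
16.63 yaw 0.2999 F [-0.8 -4.4  2.3] My -0.110
16.72 yaw 0.2793 F [-0.6 -5.2  2.9] My -0.063
16.80 yaw 0.2592 F [ 0.4 -5.3  2.6] My -0.094
16.88 yaw 0.2392 F [-0.8 -5.8  3. ] My -0.057
16.97 yaw 0.2191 F [-0.5 -5.6  2.6] My -0.089
17.05 yaw 0.1991 F [ 0.1 -4.7  2.9] My -0.072
```

```bash
cat > s.py <<'E'
from h import *
s=bot.observe();R=Rn.from_euler("xyz",s["tool_rot"]).as_matrix()
l="%.2f %.4f %.1f %.1f %.1f %.3f %.3f"%(s["clock"],np.arctan2(R[1,0],R[0,0]),*(R.T@s["force"]),s["moment"][2],s["joint_efforts"][6])
print(l);open('log.txt','a').write(l+'\n')
E
python3 -m crank '[{"hand":0.85,"dx":0,"dy":-0.2,"dz":0,"yaw":0.01}]' 60 >/dev/null; python3 s.py
python3 -m crank '[{"hand":0.85,"dx":0,"dy":0,"dz":0,"yaw":0.01}]' 60 >/dev/null; python3 s.py
python3 -m crank '[{"hand":0.85,"dx":0,"dy":0,"dz":0,"yaw":0.01}]' 60 >/dev/null; python3 s.py
python3 -m crank '[{"hand":0.85,"dx":0,"dy":0,"dz":0,"yaw":0.01}]' 60 >/dev/null; python3 s.py
python3 -m crank '[{"hand":0.85,"dx":0,"dy":0,"dz":0,"yaw":0.01}]' 60 >/dev/null; python3 s.py
python3 -m crank '[{"hand":0.85,"dx":0,"dy":0,"dz":0,"yaw":0.01}]' 60 >/dev/null; python3 s.py
python3 -m crank '[{"hand":0.85,"dx":0,"dy":0,"dz":0,"yaw":0.01}]' 60 >/dev/null; python3 s.py
```

```text
17.13 0.1891 2.0 2.5 1.4 0.100 -0.052
17.22 0.1797 0.3 -2.9 2.1 0.112 0.116
17.30 0.1695 0.3 -2.9 2.0 0.109 0.214
17.38 0.1593 -0.8 -3.4 1.9 0.066 0.231
17.47 0.1492 0.7 -3.9 2.0 0.040 0.231
17.55 0.1391 -0.7 -5.7 2.1 0.101 0.227
17.63 0.1290 -0.5 -4.8 2.3 0.080 0.229
```

```bash
python3 -m crank '[{"hand":0.85,"dx":0,"dy":0,"dz":0,"yaw":0.01},{"hand":0.85,"dx":0,"dy":0,"dz":0,"yaw":0.02}]' 60 >/dev/null; python3 s.py
python3 -m crank '[{"hand":0.85,"dx":0,"dy":0,"dz":0,"yaw":0.01},{"hand":0.85,"dx":0,"dy":0,"dz":0,"yaw":0.02}]' 60 >/dev/null; python3 s.py
python3 -m crank '[{"hand":0.85,"dx":0,"dy":0,"dz":0,"yaw":0.01},{"hand":0.85,"dx":0,"dy":0,"dz":0,"yaw":0.02}]' 60 >/dev/null; python3 s.py
python3 -m crank '[{"hand":0.85,"dx":0,"dy":0,"dz":0,"yaw":0.01},{"hand":0.85,"dx":0,"dy":0,"dz":0,"yaw":0.02}]' 60 >/dev/null; python3 s.py
python3 -m crank '[{"hand":0.85,"dx":0,"dy":0,"dz":0,"yaw":0.01},{"hand":0.85,"dx":0,"dy":0,"dz":0,"yaw":0.02}]' 60 >/dev/null; python3 s.py
```

```text
17.80 0.1090 -0.0 -5.7 1.9 0.121 0.219
17.97 0.0891 0.1 -4.4 2.1 0.026 0.218
18.13 0.0690 0.4 -5.6 2.3 0.050 0.219
18.30 0.0491 0.4 -4.8 2.5 0.082 0.219
18.47 0.0290 0.2 -5.1 2.2 0.064 0.214
```

```bash
python3 -m crank '[{"hand":0.85,"dx":0,"dy":0,"dz":0,"yaw":0.01},{"hand":0.85,"dx":0,"dy":0,"dz":0,"yaw":0.02},{"hand":0.85,"dx":0,"dy":0,"dz":0,"yaw":0.03}]' 60 >/dev/null; python3 s.py
python3 -m crank '[{"hand":0.85,"dx":0,"dy":0,"dz":0,"yaw":0.01},{"hand":0.85,"dx":0,"dy":0,"dz":0,"yaw":0.02},{"hand":0.85,"dx":0,"dy":0,"dz":0,"yaw":0.03}]' 60 >/dev/null; python3 s.py
python3 -m crank '[{"hand":0.85,"dx":0,"dy":0,"dz":0,"yaw":0.01},{"hand":0.85,"dx":0,"dy":0,"dz":0,"yaw":0.02},{"hand":0.85,"dx":0,"dy":0,"dz":0,"yaw":0.03}]' 60 >/dev/null; python3 s.py
```

```text
18.72 -0.0010 0.9 -5.1 2.2 0.084 0.215
18.97 -0.0310 2.4 -4.8 2.8 0.112 0.213
19.22 -0.0610 2.5 -5.1 2.7 0.011 0.211
```

```bash
python3 -m crank '[{"hand":0.85,"dx":0,"dy":0,"dz":0,"yaw":0.01},{"hand":0.85,"dx":0,"dy":0,"dz":0,"yaw":0.02},{"hand":0.85,"dx":0,"dy":0,"dz":0,"yaw":0.03}]' 60 >/dev/null; python3 s.py
python3 -m crank '[{"hand":0.85,"dx":0,"dy":0,"dz":0,"yaw":0.01},{"hand":0.85,"dx":0,"dy":0,"dz":0,"yaw":0.02},{"hand":0.85,"dx":0,"dy":0,"dz":0,"yaw":0.03}]' 60 >/dev/null; python3 s.py
```

```text
19.47 -0.0910 4.4 -3.7 3.2 0.083 0.208
19.72 -0.1210 5.1 -4.0 1.6 0.101 0.207
```

```bash
python3 -m crank '[{"hand":0.85,"dx":0.2,"dy":0,"dz":0,"yaw":0.01},{"hand":0.85,"dx":0.4,"dy":0,"dz":0,"yaw":0.02},{"hand":0.85,"dx":0.5,"dy":0,"dz":0,"yaw":0.03}]' 60 >/dev/null; python3 s.py
python3 -m crank '[{"hand":0.85,"dx":0,"dy":0,"dz":0,"yaw":0.01},{"hand":0.85,"dx":0,"dy":0,"dz":0,"yaw":0.02},{"hand":0.85,"dx":0,"dy":0,"dz":0,"yaw":0.03}]' 60 >/dev/null; python3 s.py
python3 -m crank '[{"hand":0.85,"dx":0,"dy":0,"dz":0,"yaw":0.01},{"hand":0.85,"dx":0,"dy":0,"dz":0,"yaw":0.02},{"hand":0.85,"dx":0,"dy":0,"dz":0,"yaw":0.03}]' 60 >/dev/null; python3 s.py
```

```text
19.97 -0.1511 1.2 -7.7 2.4 0.085 0.212
20.22 -0.1811 2.1 -7.0 2.2 0.056 0.211
20.47 -0.2110 2.4 -6.1 2.9 0.045 0.210
```

```bash
python3 -m crank '[{"hand":0.85,"dx":0,"dy":0,"dz":0,"yaw":0.01},{"hand":0.85,"dx":0,"dy":0,"dz":0,"yaw":0.02},{"hand":0.85,"dx":0,"dy":0,"dz":0,"yaw":0.03}]' 60 >/dev/null; python3 s.py
python3 -m crank '[{"hand":0.85,"dx":0,"dy":0,"dz":0,"yaw":0.01},{"hand":0.85,"dx":0,"dy":0,"dz":0,"yaw":0.02},{"hand":0.85,"dx":0,"dy":0,"dz":0,"yaw":0.03}]' 60 >/dev/null; python3 s.py
```

```text
20.72 -0.2410 2.7 -6.1 2.5 0.080 0.208
20.97 -0.2711 2.9 -6.5 3.9 0.157 0.194
```

```bash
python3 -m crank '[{"hand":0.85,"dx":0,"dy":0,"dz":0,"yaw":0.01}]' 60 >/dev/null; python3 s.py
python3 -m crank '[{"hand":0.85,"dx":0,"dy":0,"dz":0,"yaw":0.01}]' 60 >/dev/null; python3 s.py
python3 -m crank '[{"hand":0.85,"dx":0,"dy":0,"dz":0,"yaw":0.01}]' 60 >/dev/null; python3 s.py
python3 -c "
from h import *
print(bot.observe()['qpos'],bot.observe()['joint_efforts'])"
```

```text
21.05 -0.2810 2.8 -5.4 3.0 0.114 0.190
21.13 -0.2910 2.9 -6.0 2.7 0.062 0.185
21.22 -0.3011 2.2 -5.8 2.3 0.155 0.181
[-0.47610018  0.50014242  0.75907674  2.09133309 -0.51141386  0.7401528
  0.30985821] [  1.75064262 -61.11765862  14.58406985 -21.79698586   0.84760867
   0.59371758   0.18099615]
```

```bash
python3 -m crank '[{"hand":0.85,"dx":0,"dy":0,"dz":0,"yaw":0.01}]' 60 >/dev/null; python3 s.py
python3 -m crank '[{"hand":0.85,"dx":0,"dy":0,"dz":0,"yaw":0.01}]' 60 >/dev/null; python3 s.py
python3 -m crank '[{"hand":0.85,"dx":0,"dy":0,"dz":0,"yaw":0.01}]' 60 >/dev/null; python3 s.py
python3 -m crank '[{"hand":0.85,"dx":0,"dy":0,"dz":0,"yaw":0.01}]' 60 >/dev/null; python3 s.py
```

```text
21.30 -0.3110 3.4 -4.9 2.8 0.136 0.177
21.38 -0.3211 3.5 -5.1 2.9 0.108 0.172
21.47 -0.3310 2.1 -5.6 2.7 0.173 0.168
21.55 -0.3411 3.1 -5.2 3.4 0.163 0.163
```

```bash
python3 -m crank '[{"hand":0.85,"dx":0,"dy":0,"dz":0,"yaw":0.01}]' 60 >/dev/null; python3 s.py
python3 -m crank '[{"hand":0.85,"dx":0,"dy":0,"dz":0,"yaw":0.01}]' 60 >/dev/null; python3 s.py
python3 -m crank '[{"hand":0.85,"dx":0,"dy":0,"dz":0,"yaw":0}]' 60 >/dev/null; python3 s.py
python3 -m crank '[{"hand":0.85,"dx":0,"dy":0,"dz":0,"yaw":0}]' 60 >/dev/null; python3 s.py
python3 -c "
from h import *
f=bot.grab_frame('wrist')
im=cv2.convertScaleAbs(f[180:365,180:380,::-1],alpha=1.6,beta=25)
cv2.imwrite('pics/w10z.png',cv2.resize(im,None,fx=3.2,fy=3.2,interpolation=cv2.INTER_CUBIC));st()"
```

```text
21.63 -0.3510 3.6 -4.7 3.3 0.172 0.159
21.72 -0.3611 4.0 -4.4 3.3 0.131 0.154
21.80 -0.3613 3.6 -6.5 3.1 0.059 -0.311
21.88 -0.3608 3.4 -5.1 3.0 0.036 -0.089
clk 21.93 pos [ 460.3 -100.2  159.1] yaw -0.3607 F_tool [ 3.1 -4.9  2.1] M_tool [ 0.713 -0.053 -0.716] Mz 0.053 gw 0.0199 q7 0.26
```

View pics/w10z.png

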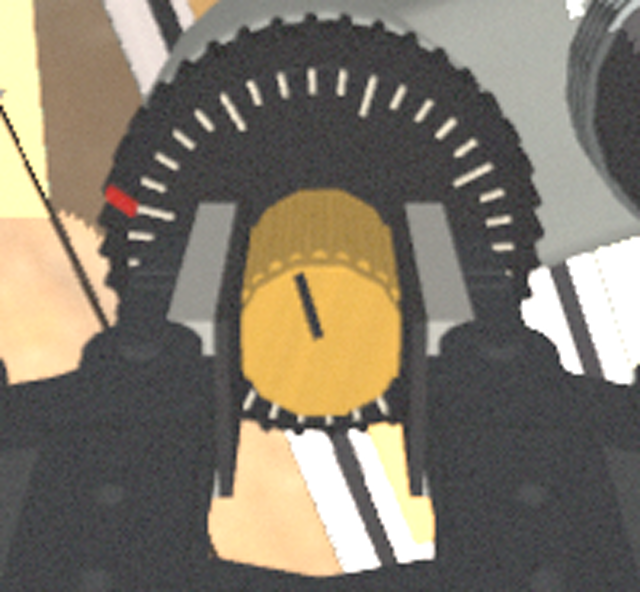

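```bash
python3 -m crank '[{"hand":0.85,"dx":0.3,"dy":-0.3,"dz":0.2,"yaw":0},{"hand":0.85,"dx":0.3,"dy":-0.3,"dz":0.2,"yaw":0},{"hand":0.85,"dx":0.3,"dy":-0.3,"dz":0.2,"yaw":0}]' 20; python3 s.py
python3 -m crank '[{"hand":0.76,"dx":0,"dy":0,"dz":0,"yaw":0},{"hand":0.7,"dx":0,"dy":0,"dz":0,"yaw":0},{"hand":0.6,"dx":0,"dy":0,"dz":0,"yaw":0},{"hand":0.5,"dx":0,"dy":0,"dz":0,"yaw":0},{"hand":0.5,"dx":0,"dy":0,"dz":0,"yaw":0}]' 20; python3 s.py
python3 -c "
from h import *
f=bot.grab_frame('wrist')
im=cv2.convertScaleAbs(f[180:365,180:380,::-1],alpha=1.6,beta=25)
cv2.imwrite('pics/w11z.png',cv2.resize(im,None,fx=3.2,fy=3.2,interpolation=cv2.INTER_CUBIC));st()"
```

```text
clock: 22.18
position: [0.4603, -0.1001, 0.1592]
tool_rot: [-1.571, 0.0, -0.36]
force: [3.1, -0.6, -1.8]
grip_width: 0.02
22.18 -0.3604 3.1 1.8 0.5 0.006 -0.041
clock: 22.6
position: [0.4602, -0.1001, 0.1593]
tool_rot: [-1.571, 0.0, -0.36]
force: [0.0, 0.2, 0.5]
grip_width: 0.0428
22.60 -0.3603 -0.0 -0.5 0.2 -0.000 -0.002
clk 22.65 pos [ 460.3 -100.   159.3] yaw -0.3601 F_tool [ 0.1  0.3 -0.4] M_tool [-0.025 -0.008  0.044] Mz 0.008 gw 0.0428 q7 0.26
```

View pics/w11z.png

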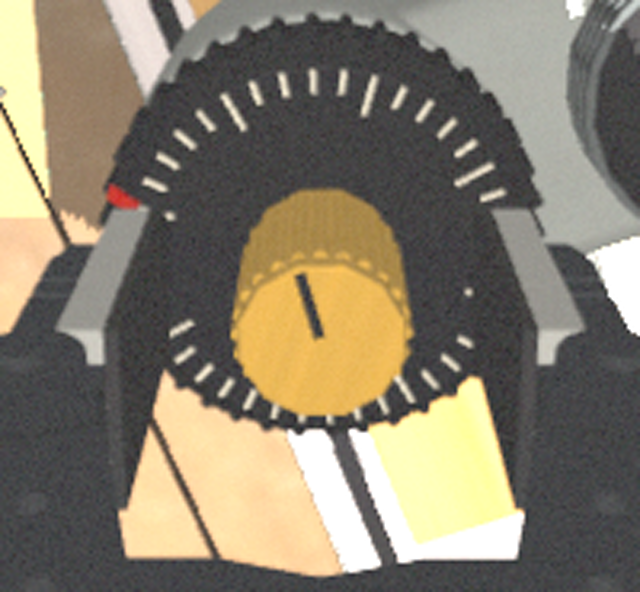

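```bash
python3 -m crank '[{"hand":0.5,"dx":0,"dy":-15,"dz":0,"yaw":0},{"hand":0.5,"dx":0,"dy":-30,"dz":0,"yaw":0},{"hand":0.4,"dx":0,"dy":-60,"dz":0,"yaw":0},{"hand":0.4,"dx":0,"dy":-100,"dz":0,"yaw":0},{"hand":0.4,"dx":0,"dy":-130,"dz":0,"yaw":0},{"hand":0.4,"dx":0,"dy":-130,"dz":0,"yaw":0},{"hand":0.4,"dx":0,"dy":-130,"dz":0,"yaw":0},{"hand":0.4,"dx":0,"dy":-130,"dz":0,"yaw":0}]' 20
python3 - <<'E'
from h import *
f=bot.grab_frame('wrist');cv2.imwrite('pics/w12.png',f[:,:,::-1])
g=bot.grab_frame('side');cv2.imwrite('pics/s12.png',cv2.resize(g[170:330,200:340,::-1],None,fx=3.6,fy=3.6,interpolation=cv2.INTER_CUBIC))
C=cam('wrist')
# red mark angle vs start image w7 needs its own camera; use side view pixel compare
def red(im):
    h=cv2.cvtColor(im,cv2.COLOR_BGR2HSV); m=cv2.inRange(h,(0,150,80),(8,255,255))|cv2.inRange(h,(172,150,80),(180,255,255)); return m
for n in ('pics/side0.png',):
    im=cv2.imread(n)
    for a in (im,g[:,:,::-1].copy()):
        m=red(a)[200:260,250:310]; M=cv2.moments(m,True); print(M['m00'], M['m10']/max(M['m00'],1)+250, M['m01']/max(M['m00'],1)+200)
E
```

```text
clock: 23.32
position: [0.4602, -0.0997, 0.2889]
tool_rot: [-1.57, 0.001, -0.36]
force: [-0.4, -0.9, -0.6]
grip_width: 0.0514
12.0 288.5 230.5
2.0 287.5 230.0
```

View pics/w12.png

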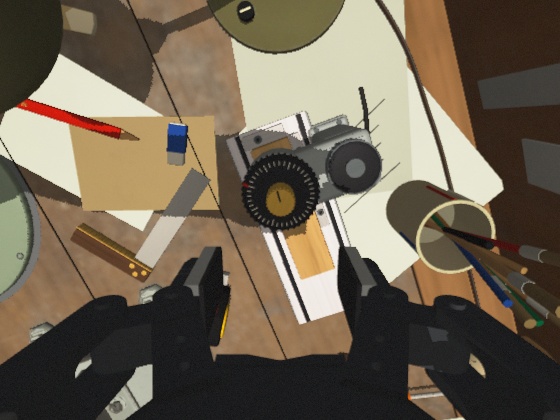

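View pics/s12.png

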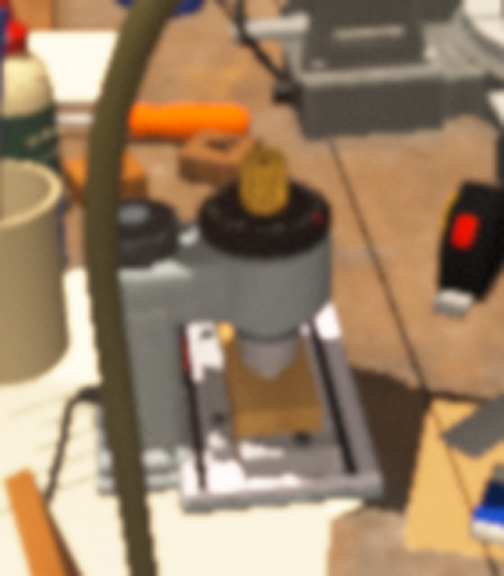

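```bash
python3 -c "
from h import *
st(); bot.job_done()"
```

```text
clk 23.42 pos [460.  -99.9 288.5] yaw -0.3600 F_tool [0.5 0.4 0.5] M_tool [-0.012 -0.048 -0.032] Mz 0.048 gw 0.0511 q7 0.07
the job is handed in; nothing more can be done
```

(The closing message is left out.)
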